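# Dry run of a rotary shaping jig

## Task

Set up the rotary jig for a dry run: with the turntable still clamped, put every small walnut block that lies on the bench into a nest of its own on the turntable, lying flat on the nest's floor. Then break the stuck clamp knob loose and back it off about half a turn, take the loaded turntable by its crank grip counter-clockwise (seen from above) through one full turn and on until its index line stands at the steel pointer again, and tighten the clamp knob right back to its end. Leave the big oak offcut and the tape measure where they are.

Things in the scene. Friction and masses are not known exactly. Their poses are not given: they have to be found in the camera images.
- jig: The rotary jig, fixed: a grey board 344 x 385 x 18 mm on the bench, carrying turntable, clamp and setting arm. Origin: on the turntable's axis, at bench height. Its -x side faces the robot. A small steel index pointer stands on the board at the disc's edge, front left (150 degrees counter-clockwise from its x axis).
- turntable (a joint): Plywood disc, 300 mm across, top 42 mm above the bench, turning about the vertical axis through the jig's origin. Angle in rad, counter-clockwise from above, counting on past one turn. At 0 and at 6.283 its black index line is at the steel pointer. Starts between -0.85 and -0.2. Drag 0.2 N m; stays where left; cannot turn while the clamp is tight.
- crank_handle (a point): Crank grip: an upright black round handle, 26 mm thick, spinning freely on its own pin, 45 mm from the turntable's axis. This point is on its axis at mid height, 95 mm above the bench; its top is at 115 mm. Hold it from above and carry it round in a circle about the jig's origin; the hand need not turn.
- clamp_knob (a joint): Angle of the clamp knob in rad, growing counter-clockwise from above as it is loosened: 0 is fully tight, 3.4 is its stop. Starts tight (0 to 0.06) and stuck: about 0.3 N m breaks it loose; stiff up to about 0.6, then it turns almost freely. Above 1 the strap has let go of the turntable. Tightening goes through the same stiff part (about 0.4 N m) to its end at 0.
- knob_bar (a point): Black wing knob of the strap clamp at the jig's front right: an upright bar 50 mm long, 13 mm thick, 24 mm high on a round hub. This point is on its vertical turning axis, in the middle of the bar, 85 mm above the bench; the bar's top is at 96 mm. Its x axis lies along the bar, its y axis across the 13 mm (grip there); they turn with the knob.
- setting_arm_tip (a point): Inner end of the setting arm: a fixed aluminium finger, 22 mm wide, reaching from a post (110 mm high) outside the disc on the jig's left (+y) in over the ring of nests, to 96 mm from the axis. Its underside is 75 mm above the bench, 5 mm over a seated block. A nest close to it cannot be loaded from above; a block standing proud jams on it.
- oak_offcut: A lighter, larger oak block, 45 x 85 x 28 mm, loose on the bench: not part of the job, leave it alone.
- tape_rule: A yellow tape measure, 75 x 34 x 64 mm, loose on the bench: not part of the job, leave it alone.
- nest_1 (a point): One of six low open nests on the turntable, centres 105 mm from its axis, 60 degrees apart. This point: centre of its floor, 45 mm above the bench; x points outward from the axis, y along the rim, z up. The opening is 42 mm (x) by 64 mm (y), between rails 7 mm wide and 8 mm high; a block goes in with its 38 mm side along x and its 60 mm side along y, either way round.
- nest_2 (a point): One of six low open nests on the turntable, centres 105 mm from its axis, 60 degrees apart. This point: centre of its floor, 45 mm above the bench; x points outward from the axis, y along the rim, z up. The opening is 42 mm (x) by 64 mm (y), between rails 7 mm wide and 8 mm high; a block goes in with its 38 mm side along x and its 60 mm side along y, either way round.
- nest_3 (a point): One of six low open nests on the turntable, centres 105 mm from its axis, 60 degrees apart. This point: centre of its floor, 45 mm above the bench; x points outward from the axis, y along the rim, z up. The opening is 42 mm (x) by 64 mm (y), between rails 7 mm wide and 8 mm high; a block goes in with its 38 mm side along x and its 60 mm side along y, either way round.
- nest_4 (a point): One of six low open nests on the turntable, centres 105 mm from its axis, 60 degrees apart. This point: centre of its floor, 45 mm above the bench; x points outward from the axis, y along the rim, z up. The opening is 42 mm (x) by 64 mm (y), between rails 7 mm wide and 8 mm high; a block goes in with its 38 mm side along x and its 60 mm side along y, either way round.
- nest_5 (a point): One of six low open nests on the turntable, centres 105 mm from its axis, 60 degrees apart. This point: centre of its floor, 45 mm above the bench; x points outward from the axis, y along the rim, z up. The opening is 42 mm (x) by 64 mm (y), between rails 7 mm wide and 8 mm high; a block goes in with its 38 mm side along x and its 60 mm side along y, either way round.
- nest_6 (a point): One of six low open nests on the turntable, centres 105 mm from its axis, 60 degrees apart. This point: centre of its floor, 45 mm above the bench; x points outward from the axis, y along the rim, z up. The opening is 42 mm (x) by 64 mm (y), between rails 7 mm wide and 8 mm high; a block goes in with its 38 mm side along x and its 60 mm side along y, either way round.
- block_1_mid (a point): Centre of a loose dark walnut block, 38 mm (x) by 60 mm (y) by 25 mm (z), about 90 g, lying flat on the bench at the start, so this point is 12.5 mm above what it lies on. It may be absent.
- block_2_mid (a point): Centre of a loose dark walnut block, 38 mm (x) by 60 mm (y) by 25 mm (z), about 90 g, lying flat on the bench at the start, so this point is 12.5 mm above what it lies on. It may be absent.
- block_3_mid (a point): Centre of a loose dark walnut block, 38 mm (x) by 60 mm (y) by 25 mm (z), about 90 g, lying flat on the bench at the start, so this point is 12.5 mm above what it lies on. It may be absent.
- block_4_mid (a point): Centre of a loose dark walnut block, 38 mm (x) by 60 mm (y) by 25 mm (z), about 90 g, lying flat on the bench at the start, so this point is 12.5 mm above what it lies on. It may be absent.
- block_5_mid (a point): Centre of a loose dark walnut block, 38 mm (x) by 60 mm (y) by 25 mm (z), about 90 g, lying flat on the bench at the start, so this point is 12.5 mm above what it lies on. It may be absent.
Not all that is in view belongs to the job. What is shaped like the part that bears block_3_mid but pink or turquoise is not meant.

How it is judged:
On the way, in this order (a step that is already met when the one before it is completed fails the run):
1. every block present lies flat in a nest, with the turntable not yet turned and the clamp knob still tight (turntable below 0, knob below 0.6 rad) (height (world z) of block_1_mid between 0.056 and 0.0592 m and horizontal distance between block_1_mid and jig between 0.099 and 0.111 m and angle between the z axis of each of block_1_mid, block_2_mid, block_3_mid, block_4_mid, block_5_mid and the z axis of jig, either way round below 0.08 rad and height (world z) of block_2_mid between 0.056 and 0.0592 m and horizontal distance between block_2_mid and jig between 0.099 and 0.111 m and height (world z) of block_3_mid between 0.056 and 0.0592 m and horizontal distance between block_3_mid and jig between 0.099 and 0.111 m and height (world z) of block_4_mid between 0.056 and 0.0592 m and horizontal distance between block_4_mid and jig between 0.099 and 0.111 m and height (world z) of block_5_mid between 0.056 and 0.0592 m and horizontal distance between block_5_mid and jig between 0.099 and 0.111 m and value of joint clamp_knob below 0.6 rad and value of joint turntable below 0 rad), for 0.2 s.
2. the clamp knob is backed off to more than 2.4 rad (value of joint clamp_knob above 2.4 rad), for 0.2 s.
3. the turntable has gone once round, counter-clockwise, to the index mark (6.213 to 6.353 rad), with every block still in a nest (value of joint turntable between 6.213 and 6.353 rad and height (world z) of block_1_mid between 0.056 and 0.0592 m and horizontal distance between block_1_mid and jig between 0.099 and 0.111 m and angle between the z axis of each of block_1_mid, block_2_mid, block_3_mid, block_4_mid, block_5_mid and the z axis of jig, either way round below 0.08 rad and height (world z) of block_2_mid between 0.056 and 0.0592 m and horizontal distance between block_2_mid and jig between 0.099 and 0.111 m and height (world z) of block_3_mid between 0.056 and 0.0592 m and horizontal distance between block_3_mid and jig between 0.099 and 0.111 m and height (world z) of block_4_mid between 0.056 and 0.0592 m and horizontal distance between block_4_mid and jig between 0.099 and 0.111 m and height (world z) of block_5_mid between 0.056 and 0.0592 m and horizontal distance between block_5_mid and jig between 0.099 and 0.111 m), for 0.2 s.
At the end, for the whole second after the job is handed in: Every block present lies flat and still on a nest floor (centre 56 to 59.2 mm above the bench and 99 to 111 mm from the turntable's axis, which only a block between a nest's rails meets); the turntable stands within 0.07 rad of 6.283; the clamp knob is below 0.25 rad (all of step 3 and value of joint clamp_knob below 0.25 rad and velocity of joint turntable below 0.05 rad/s and linear speed of each of block_1, block_2, block_3, block_4, block_5 below 0.02 m/s); the robot touches nothing.
It fails at once if the oak offcut is moved more than 4 cm (distance of oak_offcut from where it was at the start of the episode above 0.04 m).
It fails at once if the tape measure is moved more than 4 cm (distance of tape_rule from where it was at the start of the episode above 0.04 m).
Of block_1, block_2, block_3, block_4, block_5 only 3 to 5 are there at a start; the rules pass over those that are not, and their reading is None.
At some moment in a run one of block_1, block_2, block_3, block_4, block_5 may be knocked a few centimetres aside while the robot is not near it.
Once in a run the grip may slacken for a moment while it holds something.
It also fails if it takes over 210 s, if anything falls off the work surface, if the arm or the gripper's body presses on something with over 40 N, if the wrist force passes 120 N, or if a joint passes its speed limit or range.

## Robot

A 6-joint arm with a two-finger parallel gripper is mounted at the origin on a cart in front of the work surface, level with it; the furniture and walls round the work are solid. World frame = base frame: x ahead of the robot, y to its left, z up, the work surface at z = 0. Lengths are in m, angles in rad, forces in N, time in s.
With the tool pointing down it reaches from about 0.35 to 0.875 m from the base axis. Payload 4.2 kg.
Tool frame: the origin (TCP) lies midway between the tips of the shut fingers; the grasp point (between the pads) lies 19 mm behind it; z points along the fingers, y is the line along which they close (so a half turn about z gives the same grasp; the last joint's range is limited). The gripper opens to 87 mm and grips with 3 to 60 N. Pads are 19 mm wide; open, the fingers measure 117 mm over their backs; the gripper's body (75 mm by 190 mm) begins 51 mm behind the grasp point.
Start: joints at [1.518, 0.385, 0.008, 0, -1.194, -0.259], TCP at [0.192, 0.595, 0.223] pointing down, gripper open.
Joint ranges: [-3.14, 3.14], [-1.21, 2.06], [-1.07, 1.41], [-3.16, 2.05], [-2.99, -0.16], [-3.1, 3.1]. Speed limits (rad/s): [2.79, 2.79, 3.14, 3.14, 3.14, 3.14].

## Interface

Orientations are given as a rotation vector (axis times angle).
In Python, from plant import ctrl gives the robot as it stands.
- The arm moves only by the tool arm_command, never from a script. Its argument "plan" is a list of rows, each a list of 3 entries, a list of its own where there are three numbers: the turn, a rotation vector about the tool's x, y, z in rad, then the shift along the tool's x, y, z in m, then the opening, from 0 (shut) to 1 (fully open). A call has exactly 5 rows; each row shifts and turns the commanded pose from where the row before left it, along the tool's axes as they then stand; what a row does not reach is not made up. A row lasts 1/10 s, in which the tool goes at most 50 mm and 8.59 degrees, less where a joint would pass 70% of its speed; a pose out of reach is approached as far as the arm can. A call with a gripper value outside its range is refused whole. The fingers move at their own pace and stop on an object; the grip force is fixed at half the most. Time passes only in rows, so rows that do not move let the fingers close, or fill a call up. It gives the time, the measured TCP pose, the force, the opening and the grip force at its end, in the units of the state.
- ctrl.read_state(): the state, without advancing time (a new reading comes with each control period).
- ctrl.capture(name): name is "scene" or "top" or "wrist"; returns a dict with "color" (400x640x3 uint8, red, green, blue), "depth" (400x640 float32, m along the optical axis (not along the pixel's ray), 0 where there is no reading), "camera_matrix" (3x3 intrinsics, pixels), "xyz" and "attitude" of the camera in the world. Camera axes: x right, y up, looking along -z (the intrinsics and any distortion apply to the point x, -y, -z); pixel columns grow to the right and rows downward; lengths in m; the calibration is good to about 2 mm. A picture is of the moment at which its call begins.
- ctrl.job_done(): hands the job in; it is judged then, once.
The state is a dict: "time": time; "joint_positions": joint angles; "qvel": joint speeds; "effort": joint torques, N m; "ee_pos": TCP position; "orientation": TCP orientation; "ft_force": force on the tool from outside, world axes, zero at the start; "torque": the same for the moment, N m; "gripper_width": finger opening in m; "finger_force": force on a finger pad.
Only numpy, scipy, OpenCV 4.12 (cv2) and the standard library are available. Lean on these libraries where they do the work, as an engineer would, in place of code of your own. Each camera call takes 0.05 s, during which the arm holds its last target. There are 200 camera calls.

## Working session

There is one attempt and no reset: what is moved stays moved. The work goes in short steps, Python scripts to look and compute and a tool call to move; the robot and the scene stay as the last step left them, time stands still between calls to the robot, and variables do not carry over. Pictures are saved under pics/ and viewed, at most 15 in all, crops included, and the job is handed in when it is done.

Besides the shell and the picture viewer there is one more tool, called after "Call:" as name(argument=value, ...), one argument or row to a line, values as JSON. arm_command: Moves the arm, as the interface text tells. Its arguments: {"type":"object","properties":{"plan":{"type":"array"}},"required":["plan"]}

```bash
ls; mkdir -p pics
cat > h.py <<'E'
import numpy as np, cv2
from scipy.spatial.transform import Rotation as R
from plant import ctrl
def rot(a):
    a=np.array(a,float)
    return a if a.shape==(3,3) else (R.from_rotvec(a).as_matrix() if a.size==3 else R.from_quat(a.ravel()).as_matrix())
def cap(n,save=None):
    c=ctrl.capture(n)
    if save: cv2.imwrite('pics/'+save,c['color'][:,:,::-1])
    return c
def ray(c,uv):
    K=c['camera_matrix']; uv=np.atleast_2d(np.array(uv,float))
    d=np.c_[(uv[:,0]-K[0,2])/K[0,0],-(uv[:,1]-K[1,2])/K[1,1],-np.ones(len(uv))]
    return d@rot(c['attitude']).T
def onz(c,uv,z):
    d=ray(c,uv); o=np.array(c['xyz']); return o+d*((z-o[2])/d[:,2])[:,None]
def cloud(c):
    h,w=c['depth'].shape; v,u=np.mgrid[:h,:w]
    d=ray(c,np.c_[u.ravel(),v.ravel()]); return (np.array(c['xyz'])+d*c['depth'].reshape(-1,1)).reshape(h,w,3)
def proj(c,P):
    p=(np.atleast_2d(P)-np.array(c['xyz']))@rot(c['attitude']); K=c['camera_matrix']
    return np.c_[K[0,2]+K[0,0]*p[:,0]/-p[:,2],K[1,2]-K[1,1]*p[:,1]/-p[:,2]]
E
python3 - <<'E'
from h import *
for n in('top','scene'):
    c=cap(n,n+'0.png'); print(n,c['xyz'],c['attitude'],c['camera_matrix'].tolist(),[k for k in c])
print(ctrl.read_state())
E
```

```text
pics
top [ 0.36523728 -0.03397592  1.27281145] [ 0.11402688 -0.09560983 -1.57982634] [[428.77267548167174, 0.0, 323.18713671712794], [0.0, 428.77267548167174, 203.42965402591497], [0.0, 0.0, 1.0]] ['color', 'depth', 'camera_matrix', 'xyz', 'attitude']
scene [-0.00632359 -0.63838495  0.92956375] [ 0.73854929 -0.28202303 -0.64304635] [[361.684498436909, 0.0, 316.3172681878498], [0.0, 361.684498436909, 197.62265772056986], [0.0, 0.0, 1.0]] ['color', 'depth', 'camera_matrix', 'xyz', 'attitude']
{'time': 0.1, 'joint_positions': array([ 1.51758080e+00,  3.85484910e-01,  6.76892445e-03, -4.55372371e-04,
       -1.19402109e+00, -2.58593408e-01]), 'qvel': array([ 8.76447118e-04, -1.79390759e-03,  1.93692708e-03,  2.48029792e-03,
        5.34830201e-05,  2.61456750e-04]), 'effort': array([ 4.09712584e-05, -3.91687024e+01,  1.87935215e+01,  4.23187628e+00,
        1.34652070e-02, -6.77876801e-05]), 'ee_pos': array([0.19155507, 0.59434933, 0.22156533]), 'orientation': array([ 3.10149889e+00, -4.87760543e-01, -3.48646195e-04]), 'ft_force': array([ 0.01443251,  0.83641264, -0.78021827]), 'torque': array([-0.0105852 ,  0.03400818, -0.01132704]), 'finger_force': 0.0, 'gripper_width': 0.08738392704260621}
```

View pics/top0.png

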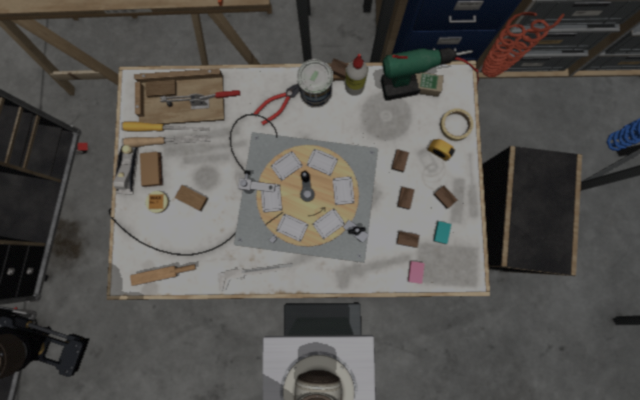

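View pics/scene0.png

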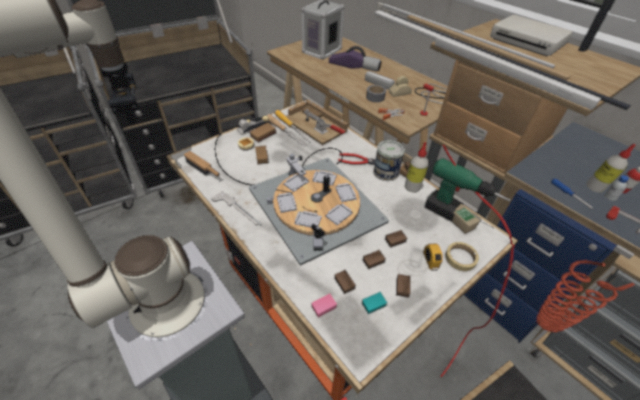

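Run:
```python
from h import *
c=cap('top'); s=cap('scene')
P=cloud(c); hsv=cv2.cvtColor(c['color'],cv2.COLOR_RGB2HSV)
np.save('top.npy',P)
for (u,v) in [(400,160),(406,197),(445,196),(408,239),(192,198),(150,168),(442,232),(415,271),(340,70)]:
    print((u,v),hsv[v,u],c['color'][v,u],P[v,u].round(3), (P[v-2:v+3,u-2:u+3,2]).mean().round(4))
# dark brown blobs on bench
x,y,z=P[...,0],P[...,1],P[...,2]
m=((z>0.012)&(z<0.035)&(c['color'].max(2)<120)).astype(np.uint8)
n,l,st,ce=cv2.connectedComponentsWithStats(m)
for i in range(1,n):
    if st[i,4]>60:
        pts=P[l==i]; xy=pts[:,:2].astype(np.float32)
        r=cv2.minAreaRect((xy*1000))
        print(ce[i].round(1),st[i,4],'z',np.median(pts[:,2]).round(4),'rect',np.round(r[0]),np.round(r[1]),round(r[2],1))
a=c['color'][120:265,225:475,::-1]; b=s['color'][120:320,180:430,::-1]
cv2.imwrite('pics/tcrop.png',cv2.resize(a,None,fx=3.2,fy=3.2,interpolation=cv2.INTER_CUBIC))
cv2.imwrite('pics/scrop.png',cv2.resize(b,None,fx=3,fy=3,interpolation=cv2.INTER_CUBIC))
```

```text
(400, 160) [12 98 70] [70 54 43] [ 0.659 -0.249  0.029] 0.0257
(406, 197) [12 97 71] [71 55 44] [ 0.549 -0.264  0.024] 0.0255
(445, 196) [13 98 73] [73 57 45] [ 0.55  -0.377  0.028] 0.0259
(408, 239) [12 96 72] [72 56 45] [ 0.425 -0.264  0.029] 0.0257
(192, 198) [ 15 107  98] [98 78 57] [0.553 0.366 0.029] 0.0297
(150, 168) [ 15 104 108] [108  86  64] [0.645 0.494 0.028] 0.029
(442, 232) [ 90 153 113] [ 45 113 112] [ 0.445 -0.364  0.025] 0.0244
(415, 271) [169  84 146] [146  98 116] [ 0.365 -0.034  1.273] 0.1259
(340, 70) [11 89 69] [69 54 45] [ 0.933 -0.075  0.048] 0.0532
[183.2 102.8] 2894 z 0.0195 rect [848. 436.] [160. 314.] 6.4
[407.5  93.5] 193 z 0.0233 rect [ 863. -281.] [185.  59.] 73.4
[316.8 101.5] 80 z 0.025 rect [850.  -3.] [31. 91.] 3.9
[244.1 117. ] 67 z 0.0239 rect [800. 212.] [18. 88.] 23.0
[461.9 116.2] 74 z 0.0201 rect [ 788. -439.] [78. 35.] 53.5
[320.1 164.5] 3149 z 0.0187 rect [600.  22.] [385. 259.] 81.7
[133.4 160. ] 551 z 0.023 rect [698. 528.] [119. 215.] 49.3
[437.1 153.1] 72 z 0.0256 rect [ 679. -362.] [69. 13.] 48.7
[400. 160.] 262 z 0.0254 rect [ 661. -251.] [37. 60.] 74.1
[150.6 168.6] 694 z 0.0284 rect [645. 496.] [100.  61.] 5.4
[190.8 197.5] 446 z 0.0291 rect [556. 371.] [87. 45.] 61.8
[445.7 196.7] 285 z 0.0251 rect [ 549. -380.] [60. 39.] 40.1
[405.6 197.5] 266 z 0.0255 rect [ 548. -263.] [37. 61.] 76.2
[289.9 236. ] 2809 z 0.0189 rect [470.  42.] [383. 168.] 81.1
[154.5 199.1] 79 z 0.0242 rect [551. 476.] [35. 21.] 89.2
[153.4 243.9] 208 z 0.0248 rect [425. 478.] [268.  36.] 69.4
[441.9 232.1] 271 z 0.025 rect [ 445. -365.] [35. 60.] 75.3
[408.1 239. ] 286 z 0.0253 rect [ 426. -266.] [60. 38.] 78.5
[310.6 371.2] 463 z 0.0162 rect [47. 32.] [ 77. 165.] 27.4
```

View pics/tcrop.png

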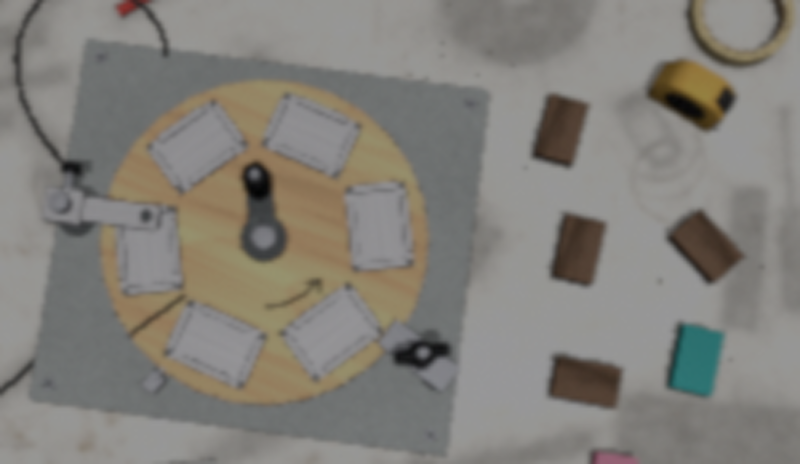

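Run:
```python
from h import *
from scipy.optimize import least_squares
c=cap('top'); P=cloud(c); I=c['color']; hsv=cv2.cvtColor(I,cv2.COLOR_RGB2HSV)
# wood disc mask
roi=np.zeros(I.shape[:2],np.uint8); roi[135:255,235:380]=1
m=((hsv[...,1]>70)&(hsv[...,0]>10)&(hsv[...,0]<28)&(hsv[...,2]>90)&(roi>0)).astype(np.uint8)
n,l,st,ce=cv2.connectedComponentsWithStats(m); i=1+st[1:,4].argmax()
cs=max(cv2.findContours((l==i).astype(np.uint8),0,cv2.CHAIN_APPROX_NONE)[0],key=cv2.contourArea)[:,0]
h=onz(c,cs,0.042)[:,:2]
f=lambda p:np.hypot(*(h-p[:2]).T)-p[2]
s=least_squares(f,[.56,0.02,.15],loss='soft_l1',f_scale=.0015); print('disc',s.x.round(4),'med res',np.median(abs(s.fun)))
ax=s.x[:2]
# board
mb=((hsv[...,1]<60)&(I.max(2)>55)&(I.max(2)<135)&(roi>0)).astype(np.uint8)
h=cv2.convexHull(np.argwhere((P[...,2]>.012)&(P[...,2]<.1)&(roi>0))[:,::-1].astype(np.int32))
print('board', [np.round(t,1) for t in cv2.minAreaRect((onz(c,h[:,0],.018)[:,:2]*1000).astype(np.float32))[:2]], cv2.minAreaRect((onz(c,h[:,0],.018)[:,:2]*1000).astype(np.float32))[2])
# nests: light low-sat within disc
mn=((hsv[...,1]<55)&(I.max(2)>115)&(roi>0)).astype(np.uint8)
n,l,st,ce=cv2.connectedComponentsWithStats(mn)
for i in range(1,n):
    if st[i,4]>60:
        q=onz(c,np.argwhere(l==i)[:,::-1],.05)[:,:2]
        r=cv2.minAreaRect((q*1000).astype(np.float32)); d=np.array(r[0])/1000-ax
        print(ce[i].round(1),st[i,4],np.round(r[0],1),np.round(r[1],1),round(r[2],1),'rad',np.hypot(*d).round(4),'ang',np.degrees(np.arctan2(d[1],d[0])).round(1))
for nm,uv,z in [('hub',(307.4,193.8),.06),('handle',(305,175.5),.115),('knob',(357,230.5),.096),('armtip',(271,187.5),.08),('pointer',(272.5,239.5),.04),('idx out',(265.5,224.5),.042),('idx in',(282.5,212.5),.042)]:
    p=onz(c,uv,z)[0][:2]; d=p-ax; v,u=int(round(uv[1])),int(round(uv[0]));print(nm,p.round(4),'rad',np.hypot(*d).round(4),'ang',np.degrees(np.arctan2(d[1],d[0])).round(1),'z',P[v-1:v+2,u-1:u+2,2].round(3).ravel())
w=cap('wrist','w0.png'); print(w['xyz'],w['attitude'],w['camera_matrix'])
```

```text
disc [0.5603 0.0245 0.1429] med res 0.004791901954033964
board [array([559.8,  40.9]), array([411.5, 343.7])] 82.10157775878906
[242.5 148.1] 426 [686.1 212.9] [50.2 99.2] 89.2 rad 0.2266 ang 56.3
[358.8 192.4] 2126 [558.3 -35.6] [296.9 347.5] 89.2 rad 0.0601 ang -91.9
[321.8 161.4] 512 [653.6 -18. ] [80.4 58.5] 65.7 rad 0.1025 ang -24.5
[286.1 165. ] 503 [643.7  86.5] [57.8 79.5] 35.5 rad 0.104 ang 36.7
[255.8 193.9] 1054 [556.3 167.8] [199.  132.9] 1.0 rad 0.1434 ang 91.6
[342.9 190.2] 525 [567.4 -78.1] [80.6 57.6] 5.1 rad 0.1028 ang -86.0
[362.  205.1] 94 [ 522.4 -133.8] [30.9 42.4] 81.7 rad 0.1627 ang -103.5
[330.6 223.3] 617 [479.2 -52.4] [ 67.2 125.2] 22.7 rad 0.1117 ang -136.5
[291.9 227. ] 541 [462.5  70.1] [80.2 57.8] 65.4 rad 0.1079 ang 155.0
[257.9 249.5] 454 [416.2 137.8] [188.4  59.6] 89.4 rad 0.1833 ang 141.8
hub [0.5563 0.0243] rad 0.004 ang -177.5 z [0.053 0.058 0.055 0.059 0.054 0.056 0.056 0.06  0.056]
handle [0.5987 0.0279] rad 0.0385 ang 5.2 z [0.115 0.122 0.116 0.115 0.116 0.116 0.111 0.114 0.119]
knob [ 0.447 -0.113] rad 0.1781 ang -129.5 z [0.098 0.099 0.1   0.097 0.097 0.099 0.1   0.096 0.096]
armtip [0.5725 0.1261] rad 0.1024 ang 83.2 z [0.088 0.09  0.092 0.087 0.087 0.087 0.089 0.09  0.088]
pointer [0.4279 0.1263] rad 0.1671 ang 142.4 z [0.041 0.042 0.039 0.04  0.043 0.039 0.04  0.038 0.041]
idx out [0.4711 0.1465] rad 0.1511 ang 126.1 z [0.043 0.039 0.043 0.04  0.042 0.046 0.019 0.037 0.048]
idx in [0.5053 0.0975] rad 0.0914 ang 126.9 z [0.046 0.044 0.045 0.041 0.046 0.042 0.049 0.046 0.043]
[0.26334884 0.57209129 0.38505958] [-0.19051054  0.26142136 -1.8690729 ] [[351.79818444   0.         317.76430766]
 [  0.         351.79818444 198.35998878]
 [  0.           0.           1.        ]]
```

View pics/w0.png

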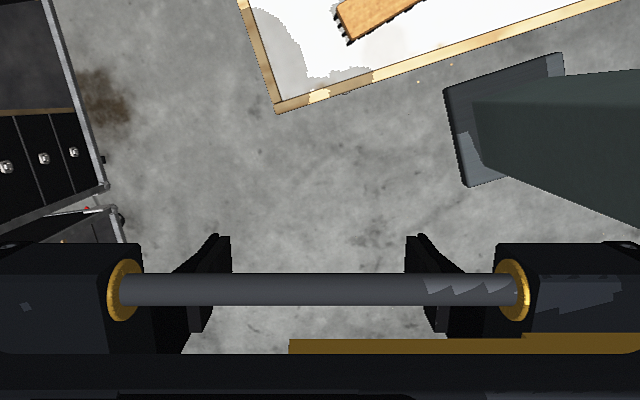

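Blocks to take: walnut at top pixels (400,160), (406,197), (445,196), (408,239). Look‑alikes rejected: oak (191,198), brown slab (150,168, 100x61), turquoise (442,232), pink (415,271). Moving the wrist camera over the blocks for the close check.

Call:
arm_command(
  plan=[
    [[0,0,0],[0.042,0.0245,0],1],
    [[0,0,0],[0.042,0.0245,0],1],
    [[0,0,0],[0.042,0.0245,0],1],
    [[0,0,0],[0.042,0.0245,0],1],
    [[0,0,0],[0.042,0.0245,0],1],
  ],
)

```text
time: 0.8
ee_pos: [0.3549, 0.4122, 0.2227]
orientation: [-3.103, 0.487, -0.0]
ft_force: [0.5, -0.1, 0.6]
gripper_width: 0.0872
finger_force: 0.0
```

Call:
arm_command(
  plan=[
    [[0,0,0],[0.042,0.0245,0],1],
    [[0,0,0],[0.042,0.0245,0],1],
    [[0,0,0],[0.042,0.0245,0],1],
    [[0,0,0],[0.0184,0.0434,0],1],
    [[0,0,0],[0.0184,0.0434,0],1],
  ],
)

```text
time: 1.3
ee_pos: [0.4603, 0.2095, 0.2222]
orientation: [3.103, -0.489, -0.0]
ft_force: [0.7, -0.9, -0.7]
gripper_width: 0.0867
finger_force: 0.0
```

Call:
arm_command(
  plan=[
    [[0,0,0],[0.0184,0.0434,0],1],
    [[0,0,0],[0.0184,0.0434,0],1],
    [[0,0,0],[0.0184,0.0434,0],1],
    [[0,0,0],[0.0184,0.0434,0],1],
    [[0,0,0],[0.0184,0.0434,0],1],
  ],
)

```text
time: 1.8
ee_pos: [0.4806, -0.0253, 0.2229]
orientation: [-3.103, 0.487, -0.001]
ft_force: [0.5, 0.1, 0.2]
gripper_width: 0.0868
finger_force: 0.0
```

Call:
arm_command(
  plan=[
    [[0,0,0],[0.0184,0.0434,0],1],
    [[0,0,0],[0.0184,0.0434,0],1],
    [[0,0,0],[0.0184,0.0434,0],1],
    [[0,0,0],[0.0184,0.0434,0],1],
    [[0,0,0],[0.0184,0.0434,0],1],
  ],
)

```text
time: 2.3
ee_pos: [0.5016, -0.2602, 0.2227]
orientation: [-3.103, 0.488, -0.001]
ft_force: [0.4, 0.9, 0.2]
gripper_width: 0.0871
finger_force: 0.0
```

```bash
cat >> h.py <<'E'
def pose():
    s=ctrl.read_state(); M=rot(s['orientation']); return np.array(s['ee_pos']),M,s
def go(x,y,z,yang):
    """tool-frame shift and z-turn to reach TCP xyz with closing line at world angle yang(deg, mod 180)"""
    p,M,s=pose(); d=M.T@(np.array([x,y,z])-p); ya=np.degrees(np.arctan2(M[1,1],M[0,1]))
    dt=-((yang-ya+90)%180-90)  # turn about tool z (down)
    c,sn=np.cos(np.radians(dt)),np.sin(np.radians(dt))
    d2=[c*d[0]+sn*d[1],-sn*d[0]+c*d[1],d[2]]
    print('at',p.round(4),'ya',ya.round(1),'tilt',np.degrees(np.arccos(-M[2,2])).round(2),'t',round(s['time'],2),'j6',s['joint_positions'][5].round(2),'| turn z',np.radians(dt).round(4),'(alt',np.radians(dt-180*np.sign(dt)).round(4),') shift before turn',d.round(4),'after turn',np.round(d2,4))
def blocks(c,zt=0.025,vmax=95):
    I=c['color']; hsv=cv2.cvtColor(I,cv2.COLOR_RGB2HSV)
    m=((hsv[...,0]>4)&(hsv[...,0]<22)&(hsv[...,1]>60)).astype(np.uint8)
    n,l,st,ce=cv2.connectedComponentsWithStats(cv2.morphologyEx(m,cv2.MORPH_OPEN,np.ones((3,3)))); out=[]
    for i in range(1,n):
        if st[i,4]<150: continue
        k=max(cv2.findContours((l==i).astype(np.uint8),0,cv2.CHAIN_APPROX_NONE)[0],key=cv2.contourArea)[:,0]
        q=onz(c,k,zt)[:,:2]; r=cv2.minAreaRect((q*1000).astype(np.float32))
        (w,h),a=r[1],r[2]; a=a if w>h else a+90
        out.append((ce[i].round(),np.round(r[0],1),round(max(w,h),1),round(min(w,h),1),round((a+90)%180-90,1),np.median(I[l==i],0)))
    return out
E
python3 - <<'E'
from h import *
p,M,s=pose(); print(p,M.round(3),s['joint_positions'].round(3),s['time'])
c=cap('wrist','w1.png'); print(c['xyz'],c['attitude'])
for b in blocks(c): print(*b)
print(proj(c,[p]))
E
```

```text
[ 0.50161571 -0.2601778   0.22272408] [[ 0.952 -0.307  0.   ]
 [-0.307 -0.952 -0.   ]
 [ 0.    -0.    -1.   ]] [-0.192  0.283 -0.142 -0.    -1.145  1.451] 2.3
[ 0.57322209 -0.28286444  0.38576592] [-0.18925311  0.26181107 -1.86891913]
[262.  24.] [ 651.6 -253.2] 43.1 31.2 -16.6 [66. 48. 35.]
[546.  79.] [ 517.5 -497. ] 151.2 12.3 -8.3 [168. 137.  95.]
[ 94. 157.] [588.  -45.2] 193.3 193.2 -23.3 [169. 128.  81.]
[422.  89.] [ 549.9 -383.2] 59.7 34.9 40.5 [106.  76.  55.]
[311. 127.] [ 547.6 -268.7] 57.6 31.8 -14.3 [82. 61. 44.]
[  8. 204.] [572.4  68.3] 45.4 23.3 -19.9 [215. 170. 111.]
[347. 232.] [ 429.3 -269.7] 51.5 43.4 78.5 [105.  75.  54.]
[ 10. 238.] [532.7  84.5] 28.1 12.4 59.4 [233.5 201.  128. ]
[120. 290.] [439.8  -3. ] 85.0 35.7 -32.5 [59. 45. 18.]
[516. 290.] [ 301.9 -431.5] 84.3 36.5 -4.5 [59.5 46.  18. ]
[474. 344.] [ 255.6 -365.7] 426.0 43.7 72.2 [75. 57. 22.]
[[318.85123735 252.99304973]]
```

View pics/w1.png

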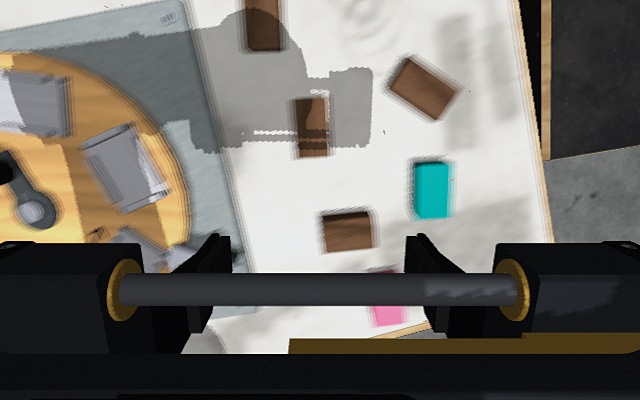

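Call:
arm_command(
  plan=[
    [[0,0,0.1495],[0,0,0],1],
    [[0,0,0.1495],[0,0,0],1],
    [[0,0,0.1495],[0,0,0],1],
    [[0,0,0.1495],[0,0,0],1],
    [[0,0,0.1495],[0,0,0],1],
  ],
)

```text
time: 2.85
ee_pos: [0.5017, -0.2582, 0.2225]
orientation: [-2.706, 1.596, 0.0]
ft_force: [-0.2, -0.2, -0.5]
gripper_width: 0.0872
finger_force: 0.0
```

Call:
arm_command(
  plan=[
    [[0,0,0.1495],[0,0,0],1],
    [[0,0,0.1495],[0,0,0],1],
    [[0,0,0.1495],[0,0,0],1],
    [[0,0,0.1495],[0,0,0],1],
    [[0,0,0.1495],[0,0,0],1],
  ],
)

```text
time: 3.35
ee_pos: [0.5017, -0.2581, 0.2225]
orientation: [1.937, -2.474, -0.0]
ft_force: [0.1, -0.3, 0.2]
gripper_width: 0.0869
finger_force: 0.0
```

Call:
arm_command(
  plan=[
    [[0,0,0],[-0.0033,-0.0231,0.025],1],
    [[0,0,0],[-0.0033,-0.0231,0.025],1],
    [[0,0,0],[0,0,0],1],
    [[0,0,0],[0,0,0],1],
    [[0,0,0],[0,0,0],1],
  ],
)

```text
time: 3.85
ee_pos: [0.5482, -0.2627, 0.1736]
orientation: [-1.944, 2.467, -0.002]
ft_force: [-0.7, 0.1, 0.2]
gripper_width: 0.087
finger_force: 0.0
```

Run:
```python
from h import *
c=cap('wrist','w2.png'); P=cloud(c)
p,M,s=pose(); print(p, s['joint_positions'].round(3))
for b in blocks(c): print(*b)
print(proj(c,[p]), proj(c,[[.548,-.265,.025],[.548,-.265,.0]]))
go(.548,-.265,.011,-14)
```

```text
[ 0.54826694 -0.26274487  0.17389303] [-0.181  0.392 -0.108  0.    -1.068 -0.055]
[614. 119.] [ 285.9 -247.8] 212.9 10.1 89.9 [204. 176. 131.]
[285.  48.] [ 548.3 -379.1] 59.5 38.9 40.2 [106.  75.  54.]
[ 9. 13.] [ 755.2 -457.4] 24.2 11.8 3.4 [52. 42. 30.]
[131. 107.] [ 695.9 -372.7] 73.2 61.7 57.1 [100.  71.   7.]
[ 12. 100.] [ 784.9 -392.9] 30.9 15.9 -52.5 [73. 59. 42.]
[449. 148.] [ 428.3 -265.8] 60.6 43.8 78.4 [102.  72.  51.]
[319. 181.] [ 547.  -264.2] 59.5 41.0 -13.5 [65. 47. 34.]
[206. 218.] [ 657.6 -252.7] 63.9 44.2 -16.5 [60. 43. 31.]
[120. 289.] [ 762.9 -201.7] 72.6 31.8 63.1 [67. 51. 20.]
[516. 290.] [ 385.  -111.1] 72.8 31.3 89.9 [60. 46. 18.]
[443. 339.] [444.8 -73.9] 384.0 48.3 -13.5 [66. 51. 20.]
[[318.09923586 252.03195861]] [[317.64825455 180.77859778]
 [317.6553669  174.99715974]]
at [ 0.5483 -0.2627  0.1739] ya 166.5 tilt 0.12 t 3.9 j6 -0.06 | turn z 0.0084 (alt -3.1332 ) shift before turn [2.200e-03 1.000e-04 1.629e-01] after turn [0.0022 0.     0.1629]
```

View pics/w2.png

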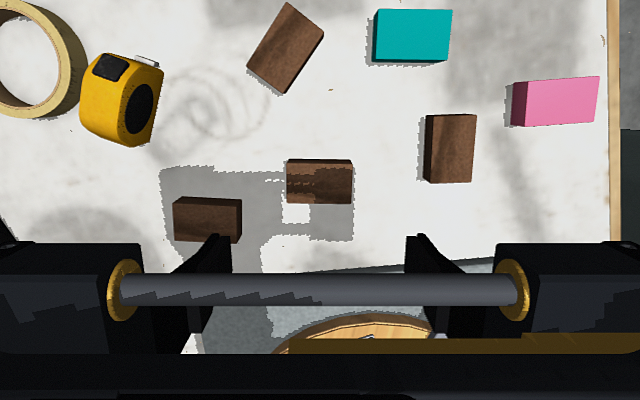

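Sharp wrist view: block B at (319,181) right under the tool, neighbours at (206,218), (285,48), (449,148). Descend and grip B along its 60 mm.

Call:
arm_command(
  plan=[
    [[0,0,0],[0,0,0.045],1],
    [[0,0,0],[0,0,0.045],1],
    [[0,0,0],[0,0,0.045],1],
    [[0,0,0],[0,0,0.028],1],
    [[0,0,0],[0,0,0],1],
  ],
)

```text
time: 4.4
ee_pos: [0.5451, -0.2619, 0.0065]
orientation: [1.94, -2.465, -0.01]
ft_force: [-0.4, 0.4, 0.5]
gripper_width: 0.0869
finger_force: 0.0
```

Call:
arm_command(
  plan=[
    [[0,0,0],[0,0,0],0],
    [[0,0,0],[0,0,0],0],
    [[0,0,0],[0,0,0],0],
    [[0,0,0],[0,0,0],0],
    [[0,0,0],[0,0,0],0],
  ],
)

```text
time: 4.9
ee_pos: [0.5487, -0.2627, 0.011]
orientation: [-1.944, 2.467, -0.002]
ft_force: [-1.6, 0.6, 5.9]
gripper_width: 0.0595
finger_force: 30.0
```

Call:
arm_command(
  plan=[
    [[0,0,0],[0,0,-0.045],0],
    [[0,0,0],[0,0,-0.045],0],
    [[0,0,0],[0,0,-0.045],0],
    [[0,0,0],[0,0,0],0],
    [[0,0,0],[0,0,0],0],
  ],
)

```text
time: 5.4
ee_pos: [0.5486, -0.2625, 0.146]
orientation: [-1.943, 2.466, -0.003]
ft_force: [-0.4, 0.7, -1.4]
gripper_width: 0.0595
finger_force: 30.0
```

Run:
```python
from h import *
c=cap('wrist','w3.png')
go(.558+.105*np.cos(np.radians(-84.85)),.026+.105*np.sin(np.radians(-84.85)),.17,5.15)
I=c['color'];print(I[150:245:4,318].tolist())
p,M,s=pose();print(p,[proj(c,p+M@np.array([.019,0,h]))[0].round(1) for h in (-.014,0.011)], s['gripper_width'],s['finger_force'])
```

```text
at [ 0.5476 -0.2622  0.1442] ya 166.5 tilt 0.06 t 5.45 j6 -0.06 | turn z -0.3264 (alt 2.8152 ) shift before turn [-0.1832  0.0237 -0.0257] after turn [-0.1811 -0.0362 -0.0257]
[[240, 239, 237], [240, 240, 238], [240, 240, 239], [242, 241, 239], [243, 243, 241], [165, 164, 158], [167, 166, 163], [168, 168, 164], [167, 167, 163], [167, 166, 164], [169, 169, 168], [170, 169, 166], [168, 168, 165], [168, 168, 164], [169, 168, 165], [177, 178, 175], [37, 26, 20], [39, 28, 20], [39, 28, 21], [43, 31, 22], [80, 57, 41], [75, 55, 38], [85, 62, 46], [80, 61, 45]]
[ 0.54757026 -0.26218959  0.14418667] [array([320.5, 224.7]), array([320.2, 208.2])] 0.05979267204321512 29.98987913131714
```

View pics/w3.png

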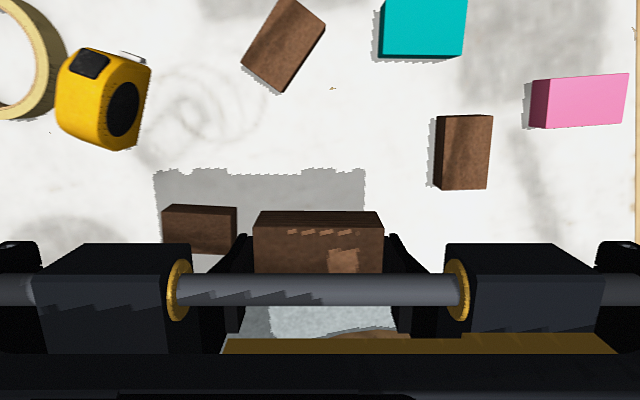

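Call:
arm_command(
  plan=[
    [[0,0,-0.109],[0,0,-0.013],0],
    [[0,0,-0.109],[0,0,-0.013],0],
    [[0,0,-0.109],[0,0,0],0],
    [[0,0,0],[-0.0435,-0.006,0],0],
    [[0,0,0],[-0.0435,-0.006,0],0],
  ],
)

```text
time: 5.95
ee_pos: [0.5508, -0.1746, 0.168]
orientation: [2.315, -2.12, -0.006]
ft_force: [1.3, 0.1, -1.8]
gripper_width: 0.0595
finger_force: 30.0
```

Call:
arm_command(
  plan=[
    [[0,0,0],[-0.0435,-0.006,0],0],
    [[0,0,0],[-0.0435,-0.006,0],0],
    [[0,0,0],[-0.0435,-0.006,0],0],
    [[0,0,0],[-0.0435,-0.006,0],0],
    [[0,0,0],[0,0,0],0],
  ],
)

```text
time: 6.45
ee_pos: [0.5597, 0.0048, 0.1684]
orientation: [2.324, -2.11, -0.004]
ft_force: [-0.6, -0.4, -1.4]
gripper_width: 0.0596
finger_force: 30.0
```

Call:
arm_command(
  plan=[
    [[0,0,0],[0,0,0],0],
    [[0,0,0],[0,0,0],0],
    [[0,0,0],[0,0,0],0],
    [[0,0,0],[0,0,0],0],
    [[0,0,0],[0,0,0],0],
  ],
)

```text
time: 6.95
ee_pos: [0.5603, -0.0003, 0.1705]
orientation: [2.319, -2.12, -0.0]
ft_force: [0.7, 0.2, -1.7]
gripper_width: 0.0596
finger_force: 30.0
```

Run:
```python
from h import *
c=cap('wrist','w4.png')
n=np.array([.558+.105*np.cos(np.radians(-84.85)),.026+.105*np.sin(np.radians(-84.85))])
r=np.array([np.cos(np.radians(-84.85)),np.sin(np.radians(-84.85))]); t=np.array([-r[1],r[0]])
I=c['color'].copy()
for sx,sy,z in [(28,39,.053),(21,32,.053),(21,32,.045)]:
    q=np.array([[*(n+r*a*sx/1000+t*b*sy/1000),z] for a,b in((1,1),(1,-1),(-1,-1),(-1,1))])
    cv2.polylines(I,[proj(c,q).round().astype(np.int32)],True,(255,0,0) if z>.05 else (0,255,0))
cv2.imwrite('pics/w4o.png',I[:,:,::-1])
go(*n,.17,5.15)
```

```text
at [ 5.603e-01 -1.000e-04  1.706e-01] ya -174.9 tilt 0.0 t 7.0 j6 -0.2 | turn z -0.0001 (alt 3.1415 ) shift before turn [ 0.0788 -0.      0.0006] after turn [ 0.0788 -0.      0.0006]
```

View pics/w4o.png

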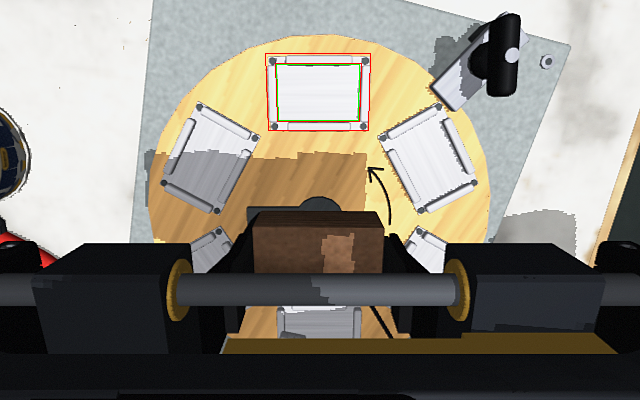

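```bash
cat >> h.py <<'E'
def nests(c,zt=.053,roi=None):
    hsv=cv2.cvtColor(c['color'],cv2.COLOR_RGB2HSV)
    m=((hsv[...,1]<50)&(hsv[...,2]>60)).astype(np.uint8)
    if roi: k=np.zeros_like(m); k[roi[1]:roi[3],roi[0]:roi[2]]=1; m&=k
    m=cv2.morphologyEx(m,cv2.MORPH_OPEN,np.ones((3,3)))
    n,l,st,ce=cv2.connectedComponentsWithStats(m)
    for i in range(1,n):
        if st[i,4]<1500: continue
        k=max(cv2.findContours((l==i).astype(np.uint8),0,cv2.CHAIN_APPROX_NONE)[0],key=cv2.contourArea)[:,0]
        r=cv2.minAreaRect((onz(c,k,zt)[:,:2]*1000).astype(np.float32)); (w,h),a=r[1],r[2]; a=a if w>h else a+90
        print(ce[i].round(),np.round(r[0],1),round(max(w,h),1),round(min(w,h),1),'long',round((a+90)%180-90,1))
E
python3 - <<'E'
from h import *
c=cap('wrist'); nests(c,roi=(150,40,500,215))
P=cloud(c);I=c['color']
# knob bar: dark points z>.088
m=((P[...,2]>.088)&(P[...,2]<.103)&(I.max(2)<90)); m[120:]=0; m[:,:440]=0; m=m.astype(np.uint8)
k=np.argwhere(m)[:,::-1]; r=cv2.minAreaRect((onz(c,k,.096)[:,:2]*1000).astype(np.float32)); print('knob',len(k),r, k.mean(0))
E
```

```text
[182.  74.] [674.3 -81.9] 130.9 58.4 long 48.0
[461.  94.] [446.8 -75.8] 173.5 64.1 long -47.7
[319.  92.] [566.8 -77.6] 77.5 54.9 long 5.1
[430. 159.] [472.3 -33.9] 79.0 56.4 long -54.9
[208. 158.] [651.8 -17.8] 79.0 56.4 long 65.1
knob 1700 ((451.40777587890625, -110.42961883544922), (15.394335746765137, 48.88203430175781), 9.386368751525879) [505.89941176  54.30705882]
```

Call:
arm_command(
  plan=[
    [[0,0,0],[0.0395,0,0],0],
    [[0,0,0],[0.0395,0,0],0],
    [[0,0,0],[0,0,0.04],0],
    [[0,0,0],[0,0,0.03],0],
    [[0,0,0],[0,0,0.01],0],
  ],
)

```text
time: 7.55
ee_pos: [0.5651, -0.0788, 0.0874]
orientation: [2.315, -2.117, -0.007]
ft_force: [-1.0, 0.0, -1.0]
gripper_width: 0.0602
finger_force: 3.0
```

Call:
arm_command(
  plan=[
    [[0,0,0],[0,0,0.0],0],
    [[0,0,0],[0,0,0.0],0],
    [[0,0,0],[0,0,0.01],0],
    [[0,0,0],[0,0,0.01],0],
    [[0,0,0],[0,0,0.006],0],
  ],
)

```text
time: 8.05
ee_pos: [0.5671, -0.0779, 0.0638]
orientation: [2.32, -2.118, -0.001]
ft_force: [-0.2, 0.6, 0.0]
gripper_width: 0.0595
finger_force: 30.0
```

Call:
arm_command(
  plan=[
    [[0,0,0],[0,0,0.005],0],
    [[0,0,0],[0,0,0.002],0],
    [[0,0,0],[0,0,0.0],0],
    [[0,0,0],[0,0,0],0],
    [[0,0,0],[0,0,0],0],
  ],
)

```text
time: 8.55
ee_pos: [0.5678, -0.0781, 0.0579]
orientation: [-2.32, 2.118, -0.001]
ft_force: [0.9, 0.2, -1.0]
gripper_width: 0.0594
finger_force: 30.0
```

Call:
arm_command(
  plan=[
    [[0,0,0],[0,0,0.001],0],
    [[0,0,0],[0,0,0],1],
    [[0,0,0],[0,0,0],1],
    [[0,0,0],[0,0,0],1],
    [[0,0,0],[0,0,-0.02],1],
  ],
)

```text
time: 9.05
ee_pos: [0.5654, -0.0782, 0.0744]
orientation: [2.316, -2.116, -0.007]
ft_force: [0.6, 1.3, 0.8]
gripper_width: 0.0827
finger_force: 0.0
```

Call:
arm_command(
  plan=[
    [[0,0,0],[0,0,-0.045],1],
    [[0,0,0],[0,0,-0.045],1],
    [[0,0,0],[0,0,-0.045],1],
    [[0,0,0],[0,0,0],1],
    [[0,0,0],[0,0,0],1],
  ],
)

```text
time: 9.55
ee_pos: [0.5679, -0.0779, 0.2129]
orientation: [-2.318, 2.117, -0.003]
ft_force: [0.5, 0.1, -0.7]
gripper_width: 0.0872
finger_force: 0.0
```

Run:
```python
from h import *
c=cap('wrist'); cv2.imwrite('pics/w5.png',cv2.resize(c['color'][60:240,200:440,::-1],None,fx=2.5,fy=2.5))
for b in blocks(c,.070): 
    if 200<b[0][0]<440 and b[0][1]<240: print(*b)
P=cloud(c)
go(.658,-.252,.17,-16.5)
t=cap('top')
for b in blocks(t):
    if b[2]<75 and b[2]>50: print(*b)
```

```text
[250.   4.] [ 636.4 -215.5] 26.5 9.2 5.2 [39.  28.5 21. ]
[340. 144.] [ 563.3 -116.8] 87.6 29.3 -15.1 [235. 194. 123.]
[375. 172.] [520.2 -92.4] 52.8 10.5 65.3 [235. 192. 122.]
[272. 216.] [610.8 -43.3] 159.9 119.8 -3.2 [184. 140.  86.]
[319. 182.] [567.6 -79.9] 59.1 40.3 5.2 [73. 53. 38.]
at [ 0.5669 -0.0779  0.2112] ya -174.8 tilt 0.05 t 9.6 j6 -0.06 | turn z 0.3786 (alt -2.763 ) shift before turn [ 0.1816 -0.0749  0.041 ] after turn [ 0.1411 -0.1368  0.041 ]
[339.  69.] [946.  -71.6] 61.3 46.0 -1.0 [62.5 49.  39.5]
[440. 148.] [ 695.  -372.7] 70.3 51.7 57.0 [102.5  82.   44. ]
[400. 160.] [ 659.5 -248.7] 58.7 33.9 -16.9 [76.  59.5 48. ]
[445. 197.] [ 548.7 -377.7] 55.5 36.1 42.9 [77. 61. 49.]
[310. 239.] [434.7  19.1] 69.7 46.4 89.4 [146. 128.  97.]
[408. 239.] [ 426.1 -264. ] 57.8 34.8 78.0 [79. 62. 50.]
```

View pics/w5.png

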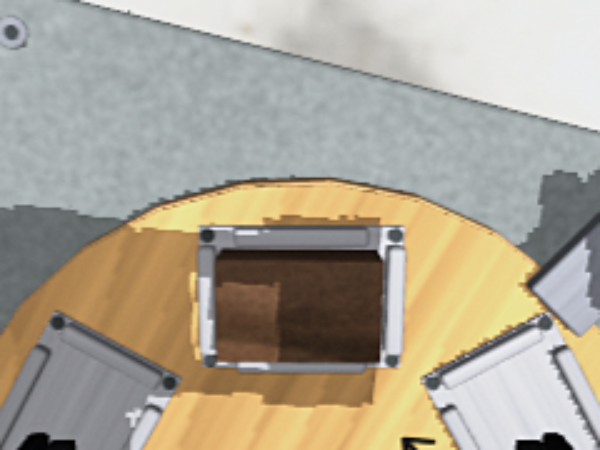

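B sits flat in the nest (crop (300,305)). Next block A.

Call:
arm_command(
  plan=[
    [[0,0,0.126],[0,0,0],1],
    [[0,0,0.126],[0,0,0],1],
    [[0,0,0.126],[0,0,0],1],
    [[0,0,0],[0.0348,-0.0343,0],1],
    [[0,0,0],[0.0348,-0.0343,0],1],
  ],
)

```text
time: 10.15
ee_pos: [0.6135, -0.1641, 0.21]
orientation: [1.883, -2.511, -0.003]
ft_force: [0.8, 0.4, 0.2]
gripper_width: 0.087
finger_force: 0.0
```

Call:
arm_command(
  plan=[
    [[0,0,0],[0.0348,-0.0343,0],1],
    [[0,0,0],[0.0348,-0.0343,0],1],
    [[0,0,0],[0,0,0.04],1],
    [[0,0,0],[0,0,0.045],1],
    [[0,0,0],[0,0,0.045],1],
  ],
)

```text
time: 10.65
ee_pos: [0.6585, -0.2509, 0.0777]
orientation: [1.878, -2.516, -0.004]
ft_force: [0.9, -0.4, -0.6]
gripper_width: 0.0871
finger_force: 0.0
```

Call:
arm_command(
  plan=[
    [[0,0,0],[0,0,0.045],1],
    [[0,0,0],[0,0,0.025],1],
    [[0,0,0],[0,0,0],1],
    [[0,0,0],[0,0,0],1],
    [[0,0,0],[0,0,0],0],
  ],
)

```text
time: 11.15
ee_pos: [0.6606, -0.2506, 0.013]
orientation: [-1.881, 2.515, -0.003]
ft_force: [-0.0, 0.8, -0.0]
gripper_width: 0.0841
finger_force: 0.0
```

Call:
arm_command(
  plan=[
    [[0,0,0],[0,0,0],0],
    [[0,0,0],[0,0,0],0],
    [[0,0,0],[0,0,0],0],
    [[0,0,0],[0,0,0],0],
    [[0,0,0],[0,0,-0.03],0],
  ],
)

```text
time: 11.65
ee_pos: [0.6561, -0.2494, 0.037]
orientation: [1.876, -2.513, -0.013]
ft_force: [-0.5, 0.6, -1.5]
gripper_width: 0.0594
finger_force: 30.0
```

Call:
arm_command(
  plan=[
    [[0,0,0],[0,0,-0.045],0],
    [[0,0,0],[0,0,-0.045],0],
    [[0,0,0],[0,0,-0.04],0],
    [[0,0,0],[0,0,0],0],
    [[0,0,0],[0,0,0],0],
  ],
)

```text
time: 12.15
ee_pos: [0.6598, -0.2502, 0.1728]
orientation: [-1.879, 2.515, -0.002]
ft_force: [-0.5, 0.2, -1.4]
gripper_width: 0.0594
finger_force: 30.0
```

```bash
cat >> h.py <<'E'
AX=np.array([.5576,.0264]); NB=35.15
def nest(deg,r=.105): return AX+r*np.array([np.cos(np.radians(deg)),np.sin(np.radians(deg))])
def inhand(c):
    "tool-x offset of the held block, from its far lower edge (expected +19 mm, 11 mm beyond TCP) and its upper edge"
    p,M,s=pose(); hsv=cv2.cvtColor(c['color'],cv2.COLOR_RGB2HSV)
    m=((hsv[...,0]>4)&(hsv[...,0]<22)&(hsv[...,1]>85)&(hsv[...,2]<120)); rows=[]
    for u in (275,295,340,360):
        col=np.flatnonzero(m[195:262,u]); 
        rows.append(195+col[0] if len(col) else -1)
    e=[proj(c,p+M@np.array([x,0,.011]))[0][1] for x in (.019,.018)]
    r=np.median(rows); print('rows',rows,'expected',round(e[0],1),'off mm',round((r-e[0])/(e[0]-e[1]),2), 'width',s['gripper_width'],'force',s['finger_force'])
E
python3 - <<'E'
from h import *
c=cap('wrist'); inhand(c)
go(*nest(-24.85),.17,65.15); go(*nest(-24.85),.057,65.15)
E
```

```text
rows [np.int64(211), np.int64(211), np.int64(211), np.int64(212)] expected 207.8 off mm -1.74 width 0.05976852183638357 force 29.999219477176666
at [ 0.6589 -0.25    0.1707] ya 163.5 tilt 0.11 t 12.2 j6 -0.15 | turn z -1.4245 (alt 1.7171 ) shift before turn [-0.221   0.0716  0.001 ] after turn [-0.1031 -0.2082  0.001 ]
at [ 0.6589 -0.25    0.1707] ya 163.5 tilt 0.11 t 12.2 j6 -0.15 | turn z -1.4245 (alt 1.7171 ) shift before turn [-0.221   0.0714  0.114 ] after turn [-0.1029 -0.2082  0.114 ]
```

Call:
arm_command(
  plan=[
    [[0,0,-0.1425],[0,0,0],0],
    [[0,0,-0.1425],[0,0,0],0],
    [[0,0,-0.1425],[0,0,0],0],
    [[0,0,-0.1425],[0,0,0],0],
    [[0,0,-0.1425],[0,0,0],0],
  ],
)

```text
time: 12.7
ee_pos: [0.6585, -0.25, 0.1685]
orientation: [2.644, -1.694, -0.008]
ft_force: [-1.0, 0.3, -1.9]
gripper_width: 0.06
finger_force: 30.0
```

Call:
arm_command(
  plan=[
    [[0,0,-0.1425],[0,0,0],0],
    [[0,0,-0.1425],[0,0,0],0],
    [[0,0,-0.1425],[0,0,0],0],
    [[0,0,-0.1425],[0,0,0],0],
    [[0,0,-0.1425],[0,0,0],0],
  ],
)

```text
time: 13.2
ee_pos: [0.6585, -0.2501, 0.1685]
orientation: [-3.07, 0.666, 0.008]
ft_force: [0.1, -0.9, -0.4]
gripper_width: 0.0599
finger_force: 30.0
```

Call:
arm_command(
  plan=[
    [[0,0,0],[-0.0203,-0.0416,0],0],
    [[0,0,0],[-0.0203,-0.0416,0],0],
    [[0,0,0],[-0.0203,-0.0416,0],0],
    [[0,0,0],[-0.0203,-0.0416,0],0],
    [[0,0,0],[-0.0203,-0.0416,0],0],
  ],
)

```text
time: 13.7
ee_pos: [0.6532, -0.0174, 0.169]
orientation: [3.067, -0.675, -0.007]
ft_force: [0.4, -0.2, -1.0]
gripper_width: 0.0594
finger_force: 30.0
```

Call:
arm_command(
  plan=[
    [[0,0,0],[0,0,0.02],0],
    [[0,0,0],[0,0,0.03],0],
    [[0,0,0],[0,0,0.03],0],
    [[0,0,0],[0,0,0],0],
    [[0,0,0],[0,0,0],0],
  ],
)

```text
time: 14.2
ee_pos: [0.6541, -0.0194, 0.0902]
orientation: [3.067, -0.674, -0.005]
ft_force: [-0.5, -0.4, -0.2]
gripper_width: 0.0596
finger_force: 30.0
```

Run:
```python
from h import *
go(*nest(-24.85),.057,65.15); s=pose()[2]; print(s['gripper_width'],s['finger_force'])
```

```text
at [ 0.6541 -0.0194  0.0902] ya -114.8 tilt 0.21 t 14.2 j6 0.92 | turn z 0.0013 (alt -3.1403 ) shift before turn [-0.0017 -0.0011  0.0332] after turn [-0.0018 -0.001   0.0332]
0.05955960163813386 29.99945104122162
```

Call:
arm_command(
  plan=[
    [[0,0,0],[-0.0003,-0.001,0.01],0],
    [[0,0,0],[0,0,0.01],0],
    [[0,0,0],[0,0,0.006],0],
    [[0,0,0],[0,0,0.004],0],
    [[0,0,0],[0,0,0.003],0],
  ],
)

```text
time: 14.7
ee_pos: [0.6546, -0.0179, 0.0634]
orientation: [3.068, -0.672, 0.0]
ft_force: [-12.1, 4.1, 24.0]
gripper_width: 0.0597
finger_force: 30.0
```

Call:
arm_command(
  plan=[
    [[0,0,0],[0,0,0],0],
    [[0,0,0],[0,0,0],0],
    [[0,0,0],[0,0,0],1],
    [[0,0,0],[0,0,0],1],
    [[0,0,0],[0,0,0],1],
  ],
)

```text
time: 15.2
ee_pos: [0.655, -0.0181, 0.0583]
orientation: [3.068, -0.675, 0.0]
ft_force: [-0.2, 0.4, 1.0]
gripper_width: 0.0761
finger_force: 0.0
```

Call:
arm_command(
  plan=[
    [[0,0,0],[0,0,-0.035],1],
    [[0,0,0],[0,0,-0.04],1],
    [[0,0,0],[0,0,-0.04],1],
    [[0,0,0],[0,0,0],1],
    [[0,0,0],[0,0,0],1],
  ],
)

```text
time: 15.7
ee_pos: [0.6554, -0.0179, 0.1742]
orientation: [-3.067, 0.675, -0.003]
ft_force: [0.3, -0.2, -0.5]
gripper_width: 0.0871
finger_force: 0.0
```

```bash
cat >> h.py <<'E'
def seated(c,deg):
    "median height of block-coloured depth points at nest"
    P=cloud(c); n=nest(deg); hsv=cv2.cvtColor(c['color'],cv2.COLOR_RGB2HSV)
    d=P[...,:2]-n; u=np.array([np.cos(np.radians(deg)),np.sin(np.radians(deg))]); a=d@u; b=d@np.array([-u[1],u[0]])
    m=(abs(a)<.024)&(abs(b)<.034)&(hsv[...,0]>4)&(hsv[...,0]<22)&(hsv[...,1]>60)&(hsv[...,2]<150)&(P[...,2]>.05)&(P[...,2]<.1)
    if m.sum()<50: print('nest',deg,'few',m.sum()); return
    A=np.c_[a[m],b[m],np.ones(m.sum())]; k=np.linalg.lstsq(A,P[m][:,2],rcond=None)[0]
    print('nest',deg,'n',m.sum(),'z',np.median(P[m][:,2]).round(4),'slope',k[:2].round(3),'r',(np.percentile(a[m],[1,99])*1000).round(1),'t',(np.percentile(b[m],[1,99])*1000).round(1))
E
python3 - <<'E'
from h import *
c=cap('wrist','w6.png'); seated(c,-24.85); seated(c,-84.85)
t=cap('top'); seated(t,-84.85); seated(t,-24.85)
for b in blocks(t):
    if b[2]<75 and b[2]>50: print(*b)
go(.5487,-.379,.21,40.5)
E
```

```text
nest -24.85 n 4008 z 0.074 slope [-0.039  0.002] r [-20.   20.7] t [-27.5  30.1]
nest -84.85 n 1171 z 0.0704 slope [-0.014 -0.228] r [-18.4  18.5] t [-9.7 31.4]
nest -84.85 n 233 z 0.0709 slope [-0.006 -0.002] r [-16.2  16.6] t [-28.1  27.6]
nest -24.85 n 177 z 0.0739 slope [0.225 0.006] r [-17.2   8.1] t [-28.7  26.5]
[339.  69.] [946.  -71.6] 61.3 46.0 -1.0 [63. 50. 40.]
[440. 147.] [ 695.  -372.7] 70.3 51.7 57.0 [106.  85.  47.]
[321. 161.] [660.  -15.9] 58.0 27.4 65.6 [70. 55. 44.]
[343. 189.] [573.4 -79.1] 56.8 35.4 -0.8 [78. 62. 50.]
[445. 197.] [ 548.7 -377.7] 55.5 36.1 42.9 [78.  61.5 50. ]
[408. 239.] [ 425.8 -263.6] 57.0 34.3 79.8 [79.5 63.  50.5]
at [ 0.654  -0.0181  0.1718] ya -114.8 tilt 0.18 t 15.8 j6 0.92 | turn z 0.4307 (alt -2.7109 ) shift before turn [ 0.0558  0.3719 -0.0379] after turn [ 0.206   0.3146 -0.0379]
```

Run:
```python
import cv2
i=cv2.imread('pics/w6.png'); cv2.imwrite('pics/w6c.png',cv2.resize(i[60:260,180:460],None,fx=2.5,fy=2.5))
```

```text
(no output)
```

View pics/w6c.png

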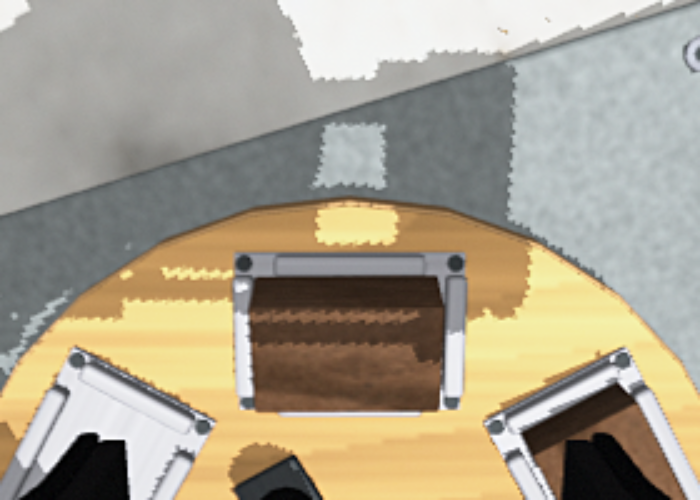

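Run:
```python
from h import *
c=cap('wrist'); P=cloud(c)
for deg in(-24.85,):
    n=nest(deg); u=np.array([np.cos(np.radians(deg)),np.sin(np.radians(deg))]); d=P[...,:2]-n; a=d@u; b=d@np.array([-u[1],u[0]])
    for t0 in (-20,0,20):
        print('t',t0,[ (r,np.round(np.median(P[...,2][(abs(b*1000-t0)<5)&(abs(a*1000-r)<1)])*1000,1)) for r in range(-30,32,3)])
```

```text
t -20 [(-30, np.float64(nan)), (-27, np.float64(53.8)), (-24, np.float64(nan)), (-21, np.float64(69.6)), (-18, np.float64(71.0)), (-15, np.float64(71.8)), (-12, np.float64(72.1)), (-9, np.float64(72.9)), (-6, np.float64(73.6)), (-3, np.float64(74.2)), (0, np.float64(75.3)), (3, np.float64(75.5)), (6, np.float64(76.1)), (9, np.float64(76.9)), (12, np.float64(77.7)), (15, np.float64(78.4)), (18, np.float64(71.1)), (21, np.float64(58.2)), (24, np.float64(269.3)), (27, np.float64(281.0)), (30, np.float64(260.1))]
t 0 [(-30, np.float64(nan)), (-27, np.float64(54.2)), (-24, np.float64(nan)), (-21, np.float64(69.9)), (-18, np.float64(71.2)), (-15, np.float64(71.8)), (-12, np.float64(72.5)), (-9, np.float64(73.1)), (-6, np.float64(73.7)), (-3, np.float64(74.2)), (0, np.float64(75.1)), (3, np.float64(75.5)), (6, np.float64(76.8)), (9, np.float64(76.8)), (12, np.float64(77.5)), (15, np.float64(78.5)), (18, np.float64(70.0)), (21, np.float64(57.0)), (24, np.float64(269.8)), (27, np.float64(281.0)), (30, np.float64(260.1))]
t 20 [(-30, np.float64(nan)), (-27, np.float64(53.9)), (-24, np.float64(nan)), (-21, np.float64(70.0)), (-18, np.float64(71.1)), (-15, np.float64(71.7)), (-12, np.float64(71.9)), (-9, np.float64(73.0)), (-6, np.float64(73.5)), (-3, np.float64(74.0)), (0, np.float64(75.2)), (3, np.float64(75.7)), (6, np.float64(76.4)), (9, np.float64(77.0)), (12, np.float64(77.5)), (15, np.float64(78.4)), (18, np.float64(69.7)), (21, np.float64(56.8)), (24, np.float64(54.0)), (27, np.float64(281.1)), (30, np.float64(260.1))]
  return _methods._mean(a, axis=axis, dtype=dtype,
  ret = ret.dtype.type(ret / rcount)
```

The block A is caught on the outer rail (outer edge 8 mm high): the wrist "offset" is camera bias. Regrip and shift it 3 mm inward.

Call:
arm_command(
  plan=[
    [[0,0,0],[0,0,0.04],1],
    [[0,0,0],[0,0,0.04],1],
    [[0,0,0],[0,0,0.03],1],
    [[0,0,0],[0,0,0],1],
    [[0,0,0],[0,0,0],1],
  ],
)

```text
time: 16.35
ee_pos: [0.6549, -0.0183, 0.0628]
orientation: [3.067, -0.673, -0.002]
ft_force: [0.4, 0.5, 0.0]
gripper_width: 0.0873
finger_force: 0.0
```

Call:
arm_command(
  plan=[
    [[0,0,0],[0,0,0],0],
    [[0,0,0],[0,0,0],0],
    [[0,0,0],[0,0,0],0],
    [[0,0,0],[0,0,0],0],
    [[0,0,0],[0,0,-0.004],0],
  ],
)

```text
time: 16.85
ee_pos: [0.6545, -0.018, 0.0675]
orientation: [3.068, -0.675, -0.001]
ft_force: [-0.3, -0.1, -1.3]
gripper_width: 0.0595
finger_force: 30.0
```

Call:
arm_command(
  plan=[
    [[0,0,0],[-0.0032,0,0],0],
    [[0,0,0],[0,0,0],0],
    [[0,0,0],[0,0,0.003],0],
    [[0,0,0],[0,0,0.002],0],
    [[0,0,0],[0,0,0],0],
  ],
)

```text
time: 17.35
ee_pos: [0.6527, -0.0167, 0.0644]
orientation: [3.068, -0.673, 0.002]
ft_force: [-1.4, 0.3, 7.0]
gripper_width: 0.0599
finger_force: 30.0
```

Call:
arm_command(
  plan=[
    [[0,0,0],[0,0,0],1],
    [[0,0,0],[0,0,0],1],
    [[0,0,0],[0,0,0],1],
    [[0,0,0],[0,0,-0.05],1],
    [[0,0,0],[0,0,-0.05],1],
  ],
)

```text
time: 17.85
ee_pos: [0.6509, -0.0169, 0.1613]
orientation: [3.066, -0.674, -0.008]
ft_force: [1.2, -0.1, 1.4]
gripper_width: 0.0852
finger_force: 0.0
```

Call:
arm_command(
  plan=[
    [[0,0,0],[0,0,-0.02],1],
    [[0,0,0],[0,0,0],1],
    [[0,0,0],[0,0,0],1],
    [[0,0,0],[0,0,0],1],
    [[0,0,0],[0,0,0],1],
  ],
)

```text
time: 18.35
ee_pos: [0.6512, -0.0167, 0.1805]
orientation: [3.067, -0.674, -0.005]
ft_force: [-0.5, -1.0, 0.9]
gripper_width: 0.087
finger_force: 0.0
```

Run:
```python
from h import *
c=cap('wrist'); seated(c,-24.85); nests(c,roi=(150,100,500,240))
go(.5487,-.379,.21,40.5)
t=cap('top')
for b in blocks(t):
    if b[2]<75 and b[2]>50: print(*b)
```

```text
nest -24.85 n 3634 z 0.0709 slope [-0.123 -0.001] r [-17.4  19.8] t [-27.3  30.4]
[331. 145.] [661.2 -27.7] 310.2 119.0 long 65.2
[321. 174.] [654.4 -17.8] 77.5 53.4 long 65.2
[223. 221.] [652.7  73.9] 55.5 51.7 long 35.5
at [ 0.6514 -0.0167  0.1808] ya -114.8 tilt 0.18 t 18.4 j6 0.92 | turn z 0.4311 (alt -2.7105 ) shift before turn [ 0.0586  0.372  -0.0287] after turn [ 0.2087  0.3135 -0.0287]
[339.  69.] [946.  -71.6] 61.3 46.0 -1.0 [63. 50. 40.]
[440. 148.] [ 695.  -372.7] 70.3 51.7 57.0 [102.  83.  45.]
[321. 161.] [658.2 -15. ] 58.0 27.4 65.6 [68. 53. 42.]
[343. 189.] [573.4 -79.1] 56.8 35.4 -0.8 [79. 62. 50.]
[445. 197.] [ 548.7 -377.7] 55.5 36.1 42.9 [78. 62. 50.]
[408. 239.] [ 425.6 -263.6] 57.0 34.8 79.8 [80. 62. 50.]
```

Call:
arm_command(
  plan=[
    [[0,0,0.1437],[0,0,0],1],
    [[0,0,0.1437],[0,0,0],1],
    [[0,0,0.1437],[0,0,0],1],
    [[0,0,0],[0.0261,0.0392,0],1],
    [[0,0,0],[0.0261,0.0392,0],1],
  ],
)

```text
time: 18.95
ee_pos: [0.6262, -0.1071, 0.1817]
orientation: [2.854, -1.311, -0.002]
ft_force: [1.1, -0.4, -0.1]
gripper_width: 0.0868
finger_force: 0.0
```

Call:
arm_command(
  plan=[
    [[0,0,0],[0.0261,0.0392,0],1],
    [[0,0,0],[0.0261,0.0392,0],1],
    [[0,0,0],[0.0261,0.0392,0],1],
    [[0,0,0],[0.0261,0.0392,0],1],
    [[0,0,0],[0.0261,0.0392,0],1],
  ],
)

```text
time: 19.45
ee_pos: [0.5612, -0.3355, 0.1821]
orientation: [2.853, -1.315, -0.001]
ft_force: [0.9, -0.2, -0.1]
gripper_width: 0.0871
finger_force: 0.0
```

Call:
arm_command(
  plan=[
    [[0,0,0],[0.0261,0.0392,0],1],
    [[0,0,0],[0,0,0.03],1],
    [[0,0,0],[0,0,0.03],1],
    [[0,0,0],[0,0,0.03],1],
    [[0,0,0],[0,0,0],1],
  ],
)

```text
time: 19.95
ee_pos: [0.5457, -0.3776, 0.0869]
orientation: [-2.851, 1.317, 0.018]
ft_force: [-1.0, 0.2, -0.6]
gripper_width: 0.0872
finger_force: 0.0
```

Run:
```python
from h import *
c=cap('wrist','w7.png')
for b in blocks(c):
    if 50<b[2]<75: print(*b)
go(.5484,-.379,.0115,40.4)
```

```text
[524.  47.] [ 519.2 -534.6] 73.9 7.7 -8.0 [183. 151. 107.]
[317. 203.] [ 550.7 -381.7] 59.5 42.0 40.3 [75. 54. 39.]
[120. 290.] [ 614.9 -241.8] 53.5 21.8 -65.5 [63. 48. 20.]
[516. 290.] [ 399.9 -423.9] 53.4 23.0 -35.9 [67. 51. 21.]
at [ 0.5477 -0.3786  0.09  ] ya -139.5 tilt 0.34 t 20.0 j6 1.07 | turn z 0.0016 (alt -3.14 ) shift before turn [ 0.0011 -0.0006  0.0785] after turn [ 0.0011 -0.0006  0.0785]
```

Call:
arm_command(
  plan=[
    [[0,0,0],[0.002,-0.0006,0.04],1],
    [[0,0,0],[0,0,0.0385],1],
    [[0,0,0],[0,0,0],1],
    [[0,0,0],[0,0,0],1],
    [[0,0,0],[0,0,0],0],
  ],
)

```text
time: 20.5
ee_pos: [0.5533, -0.3812, 0.0175]
orientation: [2.853, -1.313, 0.009]
ft_force: [0.5, -0.0, 0.9]
gripper_width: 0.0839
finger_force: 0.0
```

Call:
arm_command(
  plan=[
    [[0,0,0],[0,0,0],0],
    [[0,0,0],[0,0,0],0],
    [[0,0,0],[0,0,0],0],
    [[0,0,0],[0,0,0],0],
    [[0,0,0],[0,0,-0.03],0],
  ],
)

```text
time: 21.0
ee_pos: [0.5477, -0.3785, 0.0399]
orientation: [-2.851, 1.317, 0.016]
ft_force: [-0.9, 1.5, -1.4]
gripper_width: 0.0599
finger_force: 30.0
```

Call:
arm_command(
  plan=[
    [[0,0,0],[0,0,-0.045],0],
    [[0,0,0],[0,0,-0.045],0],
    [[0,0,0],[0,0,-0.045],0],
    [[0,0,-0.1477],[0,0,0],0],
    [[0,0,-0.1477],[0,0,0],0],
  ],
)

```text
time: 21.5
ee_pos: [0.5516, -0.3802, 0.1812]
orientation: [-3.018, 0.872, -0.006]
ft_force: [0.1, 0.2, -1.1]
gripper_width: 0.0593
finger_force: 30.0
```

Call:
arm_command(
  plan=[
    [[0,0,-0.1477],[0,0,0],0],
    [[0,0,-0.1477],[0,0,0],0],
    [[0,0,-0.1477],[0,0,0],0],
    [[0,0,-0.1477],[0,0,0],0],
    [[0,0,-0.1477],[0,0,0],0],
  ],
)

```text
time: 22.0
ee_pos: [0.5507, -0.3799, 0.1785]
orientation: [-3.129, -0.276, 0.001]
ft_force: [-0.2, 0.9, -0.8]
gripper_width: 0.0593
finger_force: 30.0
```

Call:
arm_command(
  plan=[
    [[0,0,-0.1477],[0,0,0],0],
    [[0,0,-0.1477],[0,0,0],0],
    [[0,0,-0.1477],[0,0,0],0],
    [[0,0,0],[0,0,0],0],
    [[0,0,0],[0,0,0],0],
  ],
)

```text
time: 22.5
ee_pos: [0.5508, -0.3801, 0.1787]
orientation: [-2.996, -0.943, 0.0]
ft_force: [0.7, -0.2, -1.4]
gripper_width: 0.0597
finger_force: 30.0
```

Run:
```python
from h import *
c=cap('wrist'); inhand(c)
go(*nest(35.15),.17,125.15)
```

```text
rows [np.int64(214), np.int64(214), np.int64(214), np.int64(214)] expected 211.2 off mm -1.54 width 0.05972574940773328 force 29.99977558851242
at [ 0.5509 -0.3801  0.1788] ya -55.0 tilt 0.02 t 22.55 j6 2.54 | turn z -0.003 (alt 3.1386 ) shift before turn [ 0.3435 -0.3295  0.0089] after turn [ 0.3445 -0.3285  0.0089]
```

Call:
arm_command(
  plan=[
    [[0,0,0],[0.0343,-0.033,0],0],
    [[0,0,0],[0.0343,-0.033,0],0],
    [[0,0,0],[0.0343,-0.033,0],0],
    [[0,0,0],[0.0343,-0.033,0],0],
    [[0,0,0],[0.0343,-0.033,0],0],
  ],
)

```text
time: 23.05
ee_pos: [0.5964, -0.1448, 0.1793]
orientation: [2.996, 0.945, 0.001]
ft_force: [1.3, -0.4, -0.6]
gripper_width: 0.0594
finger_force: 30.0
```

Call:
arm_command(
  plan=[
    [[0,0,0],[0.0343,-0.033,0],0],
    [[0,0,0],[0.0343,-0.033,0],0],
    [[0,0,0],[0.0343,-0.033,0],0],
    [[0,0,0],[0.0343,-0.033,0],0],
    [[0,0,0],[0.0343,-0.033,0],0],
  ],
)

```text
time: 23.55
ee_pos: [0.6417, 0.0891, 0.1792]
orientation: [2.996, 0.945, 0.0]
ft_force: [0.3, -1.0, -0.8]
gripper_width: 0.0596
finger_force: 30.0
```

Call:
arm_command(
  plan=[
    [[0,0,0],[0,0,0.03],0],
    [[0,0,0],[0,0,0.03],0],
    [[0,0,0],[0,0,0.025],0],
    [[0,0,0],[0,0,0],0],
    [[0,0,0],[0,0,0],0],
  ],
)

```text
time: 24.05
ee_pos: [0.642, 0.0869, 0.0944]
orientation: [2.995, 0.947, -0.0]
ft_force: [0.5, 0.6, -1.0]
gripper_width: 0.0594
finger_force: 30.0
```

Run:
```python
from h import *
import time
go(*nest(35.15),.057,125.15)
c=cap('top'); c=cap('top'); nests(c,roi=(230,135,380,255))
go(*nest(35.15),.057,125.15)
```

```text
at [0.642  0.0869 0.0944] ya -54.9 tilt 0.04 t 24.05 j6 1.8 | turn z -0.0011 (alt 3.1405 ) shift before turn [0.0012 0.0009 0.0374] after turn [0.0012 0.0009 0.0374]
[305. 199.] [558.4  35.1] 437.6 347.6 long 89.2
at [0.643  0.0872 0.0961] ya -54.9 tilt 0.21 t 24.15 j6 1.8 | turn z -0.0008 (alt 3.1408 ) shift before turn [0.     0.0005 0.0391] after turn [0.     0.0005 0.0391]
```

Call:
arm_command(
  plan=[
    [[0,0,0],[0,0.0005,0.015],0],
    [[0,0,0],[0,0,0.01],0],
    [[0,0,0],[0,0,0.006],0],
    [[0,0,0],[0,0,0.003],0],
    [[0,0,0],[0,0,0],0],
  ],
)

```text
time: 24.65
ee_pos: [0.6448, 0.0878, 0.0639]
orientation: [2.994, 0.95, 0.012]
ft_force: [-0.3, 1.3, 7.1]
gripper_width: 0.0592
finger_force: 30.0
```

Call:
arm_command(
  plan=[
    [[0,0,0],[0,0,0.002],0],
    [[0,0,0],[0,0,0.001],0],
    [[0,0,0],[0,0,0],0],
    [[0,0,0],[0,0,0],0],
    [[0,0,0],[0,0,0],0],
  ],
)

```text
time: 25.15
ee_pos: [0.6457, 0.0882, 0.0621]
orientation: [2.994, 0.95, 0.016]
ft_force: [-0.9, 2.6, 11.4]
gripper_width: 0.0599
finger_force: 30.0
```

Call:
arm_command(
  plan=[
    [[0,0,0],[0,0,-0.012],0],
    [[0,0,0],[0,0,0],0],
    [[0,0,0],[0,0,0],0],
    [[0,0,0],[0,0,0],0],
    [[0,0,0],[0,0,0],0],
  ],
)

```text
time: 25.65
ee_pos: [0.6413, 0.0863, 0.0682]
orientation: [2.995, 0.948, -0.003]
ft_force: [-0.5, -0.0, -0.8]
gripper_width: 0.0595
finger_force: 30.0
```

Call:
arm_command(
  plan=[
    [[0,0,0],[0,0,0],0],
    [[0,0,0],[0,0,0],0],
    [[0,0,0],[0,0,0],0],
    [[0,0,0],[0,0,0],0],
    [[0,0,0],[0,0,0],0],
  ],
)

```text
time: 26.15
ee_pos: [0.6419, 0.0866, 0.069]
orientation: [-2.995, -0.948, 0.0]
ft_force: [0.1, 0.6, -0.3]
gripper_width: 0.0597
finger_force: 30.0
```

Run:
```python
from h import *
go(*nest(35.15),.057,125.15)
c=cap('wrist'); inhand(c); cv2.imwrite('pics/w8.png',cv2.resize(c['color'][120:300,180:460,::-1],None,fx=2.8,fy=2.8))
go(*nest(35.15),.057,125.15)
```

```text
at [0.6419 0.0866 0.069 ] ya -54.9 tilt 0.0 t 26.15 j6 1.8 | turn z -0.0004 (alt 3.1412 ) shift before turn [0.0014 0.0007 0.012 ] after turn [0.0014 0.0007 0.012 ]
rows [np.int64(219), np.int64(220), np.int64(220), np.int64(220)] expected 211.2 off mm -4.82 width 0.05966261577196312 force 29.99193638563156
at [0.6419 0.0867 0.0691] ya -54.9 tilt 0.0 t 26.2 j6 1.8 | turn z -0.0004 (alt 3.1412 ) shift before turn [0.0014 0.0007 0.0121] after turn [0.0014 0.0007 0.0121]
```

View pics/w8.png

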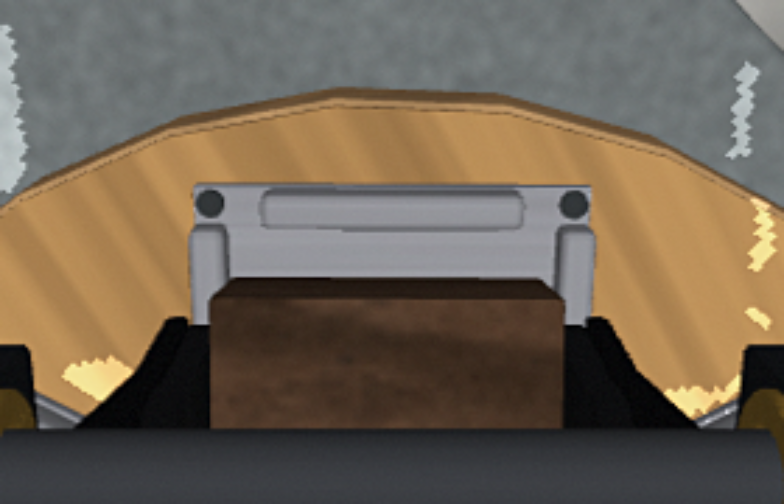

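Run:
```python
from h import *
c=cap('wrist'); p,M,s=pose(); print(p)
def tool(uv,z): return ((onz(c,uv,z)-p)@M*1000).round(1)
print('rail inner',tool([[319,202]],.053),'rail outer',tool([[319,186]],.053),'block low edge',tool([[319,219.3]],.055),tool([[319,219.3]],.058))
print('rails L R',tool([[261.8,215],[378.6,215]],.053),'block',tool([[263.9,219.3],[374.6,219.3]],.056))
P=cloud(c); L=(P-p)@M*1000
for r in range(190,245,3): print(r,np.median(L[r,300:340],0).round(1),end=' ')
```

```text
[0.64190627 0.08664978 0.06908178]
rail inner [[22.5  0.4 16.1]] rail outer [[31.2  0.4 16.1]] block low edge [[13.5  0.4 14.1]] [[14.5  0.4 11.1]]
rails L R [[ 15.2 -30.3  16.1]
 [ 15.2  32.4  16.1]] block [[ 13.8 -28.8  13.1]
 [ 13.8  29.8  13.1]]
190 [29.1  0.7 15.9] 193 [27.7  0.2 15.2] 196 [26.   0.7 15.3] 199 [24.3  0.7 15.4] 202 [20.3  0.7 23.5] 205 [18.6  0.7 23.3] 208 [16.9  0.7 23.2] 211 [15.2  0.7 23.1] 214 [13.4  0.7 23.3] 217 [11.7  0.7 23. ] 220 [14.4  0.7 10.3] 223 [16.4  0.6  0.1] 226 [17.8  0.6 -7.8] 229 [16.6  0.2 -8.5] 232 [15.2  0.6 -8.8] 235 [13.8  0.6 -9. ] 238 [12.5  0.6 -9.6] 241 [11.   0.6 -9.8] 244 [  9.6   0.2 -10. ]
```

Call:
arm_command(
  plan=[
    [[0,0,0],[0,0,-0.006],0],
    [[0,0,0],[0.004,0.0003,0],0],
    [[0,0,0],[0.0035,0.0003,0],0],
    [[0,0,0],[0,0,0],0],
    [[0,0,0],[0,0,0],0],
  ],
)

```text
time: 26.75
ee_pos: [0.6484, 0.0905, 0.0748]
orientation: [-2.995, -0.948, 0.001]
ft_force: [0.5, 0.1, -0.7]
gripper_width: 0.0596
finger_force: 30.0
```

Call:
arm_command(
  plan=[
    [[0,0,0],[0,0,0.004],0],
    [[0,0,0],[0,0,0.004],0],
    [[0,0,0],[0,0,0.003],0],
    [[0,0,0],[0,0,0.002],0],
    [[0,0,0],[0,0,0],0],
  ],
)

```text
time: 27.25
ee_pos: [0.6484, 0.0905, 0.062]
orientation: [2.995, 0.948, -0.0]
ft_force: [-0.9, -0.1, -0.7]
gripper_width: 0.0595
finger_force: 30.0
```

Run:
```python
from h import *
c=cap('wrist'); p,M,s=pose(); print(p,s['ft_force'])
P=cloud(c); L=(P-p)@M*1000
for r in range(190,245,3): print(r,np.median(L[r,300:340],0).round(1)[::2],end=' ')
```

```text
[0.64846431 0.09050371 0.06201482] [-0.56415597  0.00496984 -0.41858293]
190 [28.1 19.3] 193 [26.5 19.2] 196 [24.8 19.1] 199 [23.1 19.1] 202 [21.8 18. ] 205 [21.8 12.5] 208 [21.3  8.7] 211 [19.9  8.1] 214 [18.3  8.2] 217 [16.6  8.2] 220 [14.3 10.2] 223 [16.4 -0.2] 226 [17.8 -8. ] 229 [16.6 -8.8] 232 [15.1 -8.8] 235 [13.7 -9.1] 238 [12.3 -9.4] 241 [10.9 -9.7] 244 [  9.6 -10.1]
```

Call:
arm_command(
  plan=[
    [[0,0,0],[0,0,0.0015],0],
    [[0,0,0],[0,0,0],0],
    [[0,0,0],[0,0,0],1],
    [[0,0,0],[0,0,0],1],
    [[0,0,0],[0,0,0],1],
  ],
)

```text
time: 27.8
ee_pos: [0.6485, 0.0905, 0.0604]
orientation: [-2.995, -0.948, -0.0]
ft_force: [0.1, -0.3, -0.4]
gripper_width: 0.0761
finger_force: 0.0
```

Call:
arm_command(
  plan=[
    [[0,0,0],[0,0,-0.04],1],
    [[0,0,0],[0,0,-0.04],1],
    [[0,0,0],[0,0,-0.04],1],
    [[0,0,0],[0,0,0],1],
    [[0,0,0],[0,0,0],1],
  ],
)

```text
time: 28.3
ee_pos: [0.6487, 0.0907, 0.1816]
orientation: [-2.995, -0.948, -0.004]
ft_force: [0.6, 0.0, -0.2]
gripper_width: 0.0869
finger_force: 0.0
```

Call:
arm_command(
  plan=[
    [[0,0,0],[0,0,0],1],
    [[0,0,0],[0,0,0],1],
    [[0,0,0],[0,0,0],1],
    [[0,0,0],[0,0,0],1],
    [[0,0,0],[0,0,0],1],
  ],
)

```text
time: 28.8
ee_pos: [0.6483, 0.0904, 0.18]
orientation: [2.995, 0.948, -0.001]
ft_force: [-0.1, -0.1, -0.3]
gripper_width: 0.087
finger_force: 0.0
```

```bash
cat >> h.py <<'E'
def sect(c,deg):
    P=cloud(c); n=nest(deg); u=np.array([np.cos(np.radians(deg)),np.sin(np.radians(deg))]); d=P[...,:2]-n; a=d@u*1000; b=d@np.array([-u[1],u[0]])*1000; z=P[...,2]*1000
    f=lambda m: np.median(z[m&(z<120)]).round(1) if (m&(z<120)).sum() else -1
    print(deg,'radial',[(r,f((abs(b)<12)&(abs(a-r)<.7))) for r in range(-32,34,3)]); print('  tang',[(r,f((abs(b-r)<.7)&(abs(a)<10))) for r in range(-42,43,6)])
E
python3 - <<'E'
from h import *
c=cap('wrist'); sect(c,35.15)
t=cap('top')
for d in (35.15,-24.85,-84.85): sect(t,d)
for b in blocks(t):
    if b[2]<75 and b[2]>50: print(*b)
go(.427,-.2645,.17,78.4)
E
```

```text
35.15 radial [(-32, np.float64(43.3)), (-29, -1), (-26, np.float64(53.5)), (-23, -1), (-20, -1), (-17, np.float64(70.9)), (-14, np.float64(70.8)), (-11, np.float64(71.1)), (-8, np.float64(71.0)), (-5, np.float64(70.7)), (-2, np.float64(70.7)), (1, np.float64(70.7)), (4, np.float64(71.0)), (7, np.float64(70.9)), (10, np.float64(71.1)), (13, np.float64(70.8)), (16, np.float64(70.7)), (19, np.float64(60.3)), (22, np.float64(53.6)), (25, np.float64(53.9)), (28, np.float64(48.5)), (31, np.float64(43.2))]
  tang [(-42, np.float64(43.0)), (-36, np.float64(53.7)), (-30, -1), (-24, np.float64(71.1)), (-18, np.float64(70.7)), (-12, np.float64(70.8)), (-6, np.float64(70.6)), (0, np.float64(70.7)), (6, np.float64(71.2)), (12, np.float64(70.8)), (18, np.float64(70.8)), (24, np.float64(70.8)), (30, np.float64(70.6)), (36, np.float64(54.0)), (42, np.float64(42.7))]
35.15 radial [(-32, np.float64(45.6)), (-29, np.float64(43.8)), (-26, np.float64(52.3)), (-23, np.float64(54.3)), (-20, np.float64(60.8)), (-17, np.float64(70.0)), (-14, np.float64(70.5)), (-11, np.float64(69.9)), (-8, np.float64(69.6)),
[... 2348 characters left out ...]
t64(69.2)), (18, np.float64(69.5)), (24, np.float64(69.8)), (30, np.float64(68.9)), (36, np.float64(52.7)), (42, np.float64(41.3))]
[339.  69.] [946.  -71.6] 61.3 46.0 -1.0 [65. 51. 42.]
[134. 142.] [726.3 547.4] 61.7 24.8 89.2 [133. 113.  91.]
[440. 148.] [ 695.  -372.7] 70.3 51.7 57.0 [105.5  85.   46. ]
[322. 160.] [663.9 -18.4] 57.4 37.8 66.8 [80. 62. 50.]
[286. 164.] [652.6  90.5] 57.9 38.5 -54.5 [79. 62. 50.]
[343. 189.] [573.4 -79.1] 56.8 35.4 -0.8 [81. 64. 52.]
[408. 239.] [ 426.  -263.8] 57.4 34.8 79.9 [82. 65. 53.]
at [0.6484 0.0905 0.1803] ya -54.9 tilt 0.02 t 28.9 j6 1.8 | turn z 0.8156 (alt -2.326 ) shift before turn [-0.3853  0.1629  0.0104] after turn [-0.1455  0.3922  0.0104]
```

Call:
arm_command(
  plan=[
    [[0,0,0.136],[0,0,0],1],
    [[0,0,0.136],[0,0,0],1],
    [[0,0,0.136],[0,0,0],1],
    [[0,0,0.136],[0,0,0],1],
    [[0,0,0.136],[0,0,0],1],
  ],
)

```text
time: 29.4
ee_pos: [0.6484, 0.0904, 0.1806]
orientation: [-3.139, 0.114, -0.0]
ft_force: [-0.9, 0.1, 0.3]
gripper_width: 0.087
finger_force: 0.0
```

Call:
arm_command(
  plan=[
    [[0,0,0.136],[0,0,0],1],
    [[0,0,0],[-0.0162,0.0436,0],1],
    [[0,0,0],[-0.0162,0.0436,0],1],
    [[0,0,0],[-0.0162,0.0436,0],1],
    [[0,0,0],[-0.0162,0.0436,0],1],
  ],
)

```text
time: 29.9
ee_pos: [0.5487, -0.0685, 0.1807]
orientation: [3.126, -0.317, 0.001]
ft_force: [1.3, -0.5, 0.3]
gripper_width: 0.087
finger_force: 0.0
```

Call:
arm_command(
  plan=[
    [[0,0,0],[-0.0162,0.0436,0],1],
    [[0,0,0],[-0.0162,0.0436,0],1],
    [[0,0,0],[-0.0162,0.0436,0],1],
    [[0,0,0],[-0.0162,0.0436,0],1],
    [[0,0,0],[-0.0162,0.0436,0],1],
  ],
)

```text
time: 30.4
ee_pos: [0.4254, -0.2659, 0.181]
orientation: [3.125, -0.317, 0.002]
ft_force: [0.9, 0.3, 0.3]
gripper_width: 0.0869
finger_force: 0.0
```

Call:
arm_command(
  plan=[
    [[0,0,0],[0,0,0.03],1],
    [[0,0,0],[0,0,0.03],1],
    [[0,0,0],[0,0,0.03],1],
    [[0,0,0],[0,0,0],1],
    [[0,0,0],[0,0,0],1],
  ],
)

```text
time: 30.9
ee_pos: [0.4269, -0.2648, 0.091]
orientation: [3.125, -0.317, -0.0]
ft_force: [-0.5, -0.2, 1.0]
gripper_width: 0.087
finger_force: 0.0
```

Call:
arm_command(
  plan=[
    [[0,0,0],[0,0,0],1],
    [[0,0,0],[0,0,0],1],
    [[0,0,0],[0,0,0],1],
    [[0,0,0],[0,0,0],1],
    [[0,0,0],[0,0,0],1],
  ],
)

```text
time: 31.4
ee_pos: [0.4267, -0.2645, 0.0909]
orientation: [3.125, -0.318, 0.001]
ft_force: [-0.9, 1.0, -0.7]
gripper_width: 0.0872
finger_force: 0.0
```

Run:
```python
from h import *
c=cap('wrist')
for b in blocks(c):
    if 50<b[2]<75: print(*b)
p,M,s=pose(); P=cloud(c); L=(P-p)@M*1000
m=(abs(P[...,2]-.0255)<.0035)&(abs(L[...,0])<40)&(abs(L[...,1])<50); hsv=cv2.cvtColor(c['color'],cv2.COLOR_RGB2HSV); m&=(hsv[...,1]>60)
print('top face in tool', np.percentile(L[m][:,0],[0.5,99.5]),np.percentile(L[m][:,1],[0.5,99.5]),cv2.minAreaRect(L[m][:,:2].astype(np.float32)))
go(.4262,-.2648,.0115,78.4)
```

```text
[319. 210.] [ 428.1 -265.3] 59.3 42.3 78.4 [89. 63. 45.]
[120. 290.] [ 397.  -111.8] 54.0 22.4 -27.1 [63. 48. 20.]
[516. 290.] [ 339.5 -391.9] 53.6 22.8 2.8 [63. 48. 20.]
top face in tool [-19.36864902  17.85966437] [-28.71309861  29.7127958 ] ((-0.8316860198974609, 0.4984626770019531), (38.15492248535156, 59.33130645751953), 0.02527509070932865)
at [ 0.4266 -0.2645  0.0908] ya -101.6 tilt 0.03 t 31.45 j6 1.6 | turn z -0.0004 (alt 3.1412 ) shift before turn [-0.0004  0.0004  0.0793] after turn [-0.0004  0.0004  0.0793]
```

Call:
arm_command(
  plan=[
    [[0,0,0],[-0.0008,0.0005,0.04],1],
    [[0,0,0],[0,0,0.0393],1],
    [[0,0,0],[0,0,0],1],
    [[0,0,0],[0,0,0],1],
    [[0,0,0],[0,0,0],1],
  ],
)

```text
time: 31.95
ee_pos: [0.4272, -0.2653, 0.013]
orientation: [3.125, -0.317, 0.005]
ft_force: [-0.7, -0.6, -0.2]
gripper_width: 0.0869
finger_force: 0.0
```

Call:
arm_command(
  plan=[
    [[0,0,0],[0,0,0],0],
    [[0,0,0],[0,0,0],0],
    [[0,0,0],[0,0,0],0],
    [[0,0,0],[0,0,0],0],
    [[0,0,0],[0,0,0],0],
  ],
)

```text
time: 32.45
ee_pos: [0.4258, -0.2649, 0.0116]
orientation: [3.125, -0.318, 0.001]
ft_force: [-1.7, 0.4, 3.0]
gripper_width: 0.0597
finger_force: 30.0
```

Call:
arm_command(
  plan=[
    [[0,0,0],[0,0,-0.02],0],
    [[0,0,0],[0,0,-0.04],0],
    [[0,0,0],[0,0,-0.04],0],
    [[0,0,0],[0,0,-0.04],0],
    [[0,0,0.1155],[0,0,-0.02],0],
  ],
)

```text
time: 32.95
ee_pos: [0.4269, -0.2653, 0.1749]
orientation: [3.1, -0.501, 0.009]
ft_force: [0.9, -0.4, -1.2]
gripper_width: 0.0597
finger_force: 30.0
```

Call:
arm_command(
  plan=[
    [[0,0,0.1155],[0,0,0],0],
    [[0,0,0],[-0.0154,-0.0456,0],0],
    [[0,0,0],[-0.0154,-0.0456,0],0],
    [[0,0,0],[-0.0154,-0.0456,0],0],
    [[0,0,0],[-0.0154,-0.0456,0],0],
  ],
)

```text
time: 33.45
ee_pos: [0.4459, -0.0718, 0.1711]
orientation: [-3.068, 0.677, 0.0]
ft_force: [1.7, -0.1, -0.6]
gripper_width: 0.0598
finger_force: 30.0
```

Call:
arm_command(
  plan=[
    [[0,0,0],[-0.0154,-0.0456,0],0],
    [[0,0,0],[-0.0154,-0.0456,0],0],
    [[0,0,0],[-0.0153,-0.0456,0],0],
    [[0,0,0],[0,0,0.04],0],
    [[0,0,0],[0,0,0.04],0],
  ],
)

```text
time: 33.95
ee_pos: [0.4628, 0.0724, 0.0911]
orientation: [-3.066, 0.671, -0.004]
ft_force: [-0.0, 0.6, -1.9]
gripper_width: 0.0597
finger_force: 30.0
```

Call:
arm_command(
  plan=[
    [[0,0,0],[0,0,0.02],0],
    [[0,0,0],[0,0,0],0],
    [[0,0,0],[0,0,0],0],
    [[0,0,0],[0,0,0],0],
    [[0,0,0],[0,0,0],0],
  ],
)

```text
time: 34.45
ee_pos: [0.4631, 0.0704, 0.0727]
orientation: [-3.066, 0.676, -0.004]
ft_force: [0.4, 0.8, 0.2]
gripper_width: 0.0599
finger_force: 30.0
```

Call:
arm_command(
  plan=[
    [[0,0,0],[0,0,0],0],
    [[0,0,0],[0,0,0],0],
    [[0,0,0],[0,0,0],0],
    [[0,0,0],[0,0,0],0],
    [[0,0,0],[0,0,0],0],
  ],
)

```text
time: 34.95
ee_pos: [0.4621, 0.0701, 0.0713]
orientation: [-3.068, 0.676, -0.0]
ft_force: [0.3, -0.8, -0.4]
gripper_width: 0.0599
finger_force: 30.0
```

```bash
cat >> h.py <<'E'
def rel(c):
    "tool-frame depth profile: held block's near top edge and the nest rails"
    p,M,s=pose(); L=(cloud(c)-p)@M*1000; z=L[...,2]
    m=(abs(z+14)<5)&(abs(L[...,0])<30)&(abs(L[...,1])<40); hsv=cv2.cvtColor(c['color'],cv2.COLOR_RGB2HSV); m&=(hsv[...,1]>60)&(hsv[...,0]<22)
    print('held top: x max',np.percentile(L[m][:,0],99).round(1),'y',np.percentile(L[m][:,1],[1,99]).round(1),'z',np.median(z[m]).round(1))
    w=(p[2]*1000-z); r=(w>50)&(w<57)&(hsv[...,1]<60)&(L[...,0]>5)&(L[...,0]<45)&(abs(L[...,1])<60)
    k=r&(abs(L[...,1])<15); print('rail x (centre cols)',np.percentile(L[k][:,0],[1,99]).round(1), 'rails y',np.percentile(L[r][:,1],[.5,99.5]).round(1), k.sum())
E
python3 - <<'E'
from h import *
c=cap('wrist','w9.png'); inhand(c); rel(c)
go(*nest(155.15),.057,65.15)
E
```

```text
rows [np.int64(213), np.int64(213), np.int64(213), np.int64(213)] expected 210.2 off mm -1.52 width 0.05984514020771054 force 29.99980866909027
held top: x max 18.7 y [-29.8  28.7] z -14.2
rail x (centre cols) [20.6 27.7] rails y [-59.6  59.6] 749
at [0.4621 0.0701 0.0712] ya -114.9 tilt 0.0 t 35.0 j6 0.64 | turn z -0.0002 (alt 3.1414 ) shift before turn [ 0.     -0.0005  0.0142] after turn [ 0.     -0.0005  0.0142]
```

View pics/w9.png

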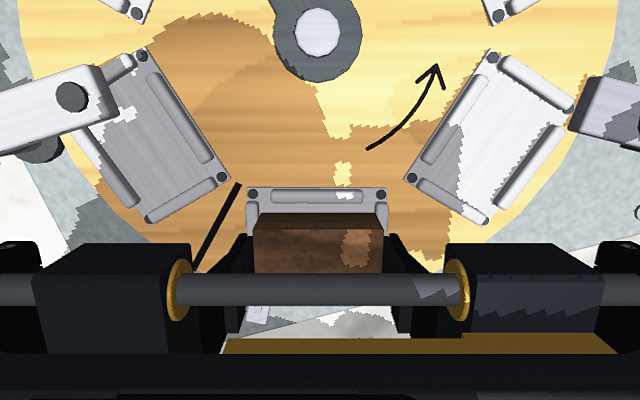

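Call:
arm_command(
  plan=[
    [[0,0,0],[0,-0.0003,0.004],0],
    [[0,0,0],[0,0,0.004],0],
    [[0,0,0],[0,0,0.003],0],
    [[0,0,0],[0,0,0.002],0],
    [[0,0,0],[0,0,0],0],
  ],
)

```text
time: 35.5
ee_pos: [0.462, 0.0702, 0.0578]
orientation: [3.067, -0.676, -0.001]
ft_force: [-0.7, 0.2, -1.0]
gripper_width: 0.0603
finger_force: 30.0
```

Call:
arm_command(
  plan=[
    [[0,0,0],[0,0,0.001],0],
    [[0,0,0],[0,0,0],0],
    [[0,0,0],[0,0,0],1],
    [[0,0,0],[0,0,0],1],
    [[0,0,0],[0,0,0],1],
  ],
)

```text
time: 36.0
ee_pos: [0.4624, 0.0704, 0.0574]
orientation: [-3.068, 0.676, -0.001]
ft_force: [-0.7, 0.2, -0.1]
gripper_width: 0.0763
finger_force: 0.0
```

Call:
arm_command(
  plan=[
    [[0,0,0],[0,0,-0.04],1],
    [[0,0,0],[0,0,-0.04],1],
    [[0,0,0],[0,0,-0.04],1],
    [[0,0,0],[0,0,0],1],
    [[0,0,0],[0,0,0],1],
  ],
)

```text
time: 36.5
ee_pos: [0.4624, 0.0706, 0.1781]
orientation: [-3.066, 0.676, -0.003]
ft_force: [0.0, 0.3, 0.1]
gripper_width: 0.0867
finger_force: 0.0
```

Call:
arm_command(
  plan=[
    [[0,0,0],[0,0,0],1],
    [[0,0,0],[0,0,0],1],
    [[0,0,0],[0,0,0],1],
    [[0,0,0],[0,0,0],1],
    [[0,0,0],[0,0,0],1],
  ],
)

```text
time: 37.0
ee_pos: [0.4621, 0.0703, 0.1768]
orientation: [3.067, -0.676, -0.001]
ft_force: [-1.0, -0.1, 0.0]
gripper_width: 0.0872
finger_force: 0.0
```

Run:
```python
from h import *
c=cap('wrist'); sect(c,155.15)
# handle from depth
P=cloud(c); t=cap('top'); T=cloud(t)
for n,Q,I in(('w',P,c['color']),('t',T,t['color'])):
    m=(Q[...,2]>.108)&(Q[...,2]<.122)&(np.hypot(Q[...,0]-AX[0],Q[...,1]-AX[1])<.08)&(I.max(2)<110)
    if m.sum()>5: print(n,'handle',m.sum(),np.median(Q[m],0).round(4), (cv2.minEnclosingCircle((Q[m][:,:2]*1000).astype(np.float32))))
for b in blocks(t):
    if b[2]<75 and b[2]>50: print(*b)
go(.4514,-.1104,.2,9.4)
```

```text
155.15 radial [(-32, np.float64(42.7)), (-29, np.float64(43.2)), (-26, np.float64(53.5)), (-23, np.float64(54.0)), (-20, np.float64(52.0)), (-17, np.float64(71.0)), (-14, np.float64(70.8)), (-11, np.float64(70.9)), (-8, np.float64(71.1)), (-5, np.float64(71.0)), (-2, np.float64(70.8)), (1, np.float64(70.9)), (4, np.float64(71.1)), (7, np.float64(70.8)), (10, np.float64(71.2)), (13, np.float64(70.8)), (16, np.float64(70.9)), (19, np.float64(70.7)), (22, -1), (25, np.float64(55.0)), (28, np.float64(53.5)), (31, -1)]
  tang [(-42, np.float64(43.1)), (-36, np.float64(54.1)), (-30, np.float64(71.0)), (-24, np.float64(70.9)), (-18, np.float64(70.7)), (-12, np.float64(71.1)), (-6, np.float64(71.0)), (0, np.float64(71.3)), (6, np.float64(71.0)), (12, np.float64(70.7)), (18, np.float64(71.0)), (24, np.float64(71.0)), (30, np.float64(69.5)), (36, np.float64(53.8)), (42, np.float64(43.0))]
t handle 57 [0.6008 0.0282 0.1133] ((601.9088745117188, 28.910560607910156), 11.880475997924805)
[339.  69.] [946.  -71.6] 61.3 46.0 -1.0 [62.5 50.  40. ]
[440. 148.] [ 695.  -372.7] 70.3 51.7 57.0 [103.5  83.   44.5]
[322. 160.] [664.  -18.4] 57.4 37.3 66.2 [77. 60. 48.]
[286. 164.] [652.2  90. ] 58.0 37.1 -53.1 [78. 61. 50.]
[343. 189.] [573.4 -79.1] 56.8 35.4 -0.8 [78. 61. 50.]
at [0.4622 0.0703 0.177 ] ya -114.9 tilt 0.02 t 37.1 j6 0.64 | turn z 0.9729 (alt -2.1687 ) shift before turn [ 0.0662  0.1685 -0.0229] after turn [ 0.1766  0.0402 -0.0229]
```

Call:
arm_command(
  plan=[
    [[0,0,0],[0.01655,0.0421,-0.0057],1],
    [[0,0,0],[0.01655,0.0421,-0.0057],1],
    [[0,0,0],[0.01655,0.0421,-0.0057],1],
    [[0,0,0],[0.01655,0.0421,-0.0057],1],
    [[0,0,0.1469],[0,0,0],1],
  ],
)

```text
time: 37.6
ee_pos: [0.4512, -0.1142, 0.2008]
orientation: [3.006, -0.913, 0.002]
ft_force: [0.4, 0.9, -0.2]
gripper_width: 0.0871
finger_force: 0.0
```

Call:
arm_command(
  plan=[
    [[0,0,0.1469],[0,0,0],1],
    [[0,0,0.1469],[0,0,0],1],
    [[0,0,0.1469],[0,0,0],1],
    [[0,0,0.1469],[0,0,0],1],
    [[0,0,0.1469],[0,0,0],1],
  ],
)

```text
time: 38.1
ee_pos: [0.4515, -0.1103, 0.2]
orientation: [-2.48, 1.928, -0.0]
ft_force: [0.7, -0.6, 0.2]
gripper_width: 0.087
finger_force: 0.0
```

Call:
arm_command(
  plan=[
    [[0,0,0.1469],[0,0,0],1],
    [[0,0,0.1469],[0,0,0],1],
    [[0,0,0.1469],[0,0,0],1],
    [[0,0,0.1469],[0,0,0],1],
    [[0,0,0.1469],[0,0,0],1],
  ],
)

```text
time: 38.6
ee_pos: [0.4515, -0.1103, 0.2001]
orientation: [-1.623, 2.69, -0.0]
ft_force: [-0.1, -0.2, 0.2]
gripper_width: 0.0869
finger_force: 0.0
```

Call:
arm_command(
  plan=[
    [[0,0,0.1469],[0,0,0],1],
    [[0,0,0.1469],[0,0,0],1],
    [[0,0,0.1469],[0,0,0],1],
    [[0,0,0.1469],[0,0,0],1],
    [[0,0,0.1469],[0,0,0],1],
  ],
)

```text
time: 39.1
ee_pos: [0.4515, -0.1103, 0.2]
orientation: [-0.549, 3.093, 0.0]
ft_force: [0.2, 0.4, 0.7]
gripper_width: 0.087
finger_force: 0.0
```

Call:
arm_command(
  plan=[
    [[0,0,0.1469],[0,0,0],1],
    [[0,0,0.1469],[0,0,0],1],
    [[0,0,0.1469],[0,0,0],1],
    [[0,0,0.1469],[0,0,0],1],
    [[0,0,0.1469],[0,0,0],1],
  ],
)

```text
time: 39.6
ee_pos: [0.4515, -0.1103, 0.2001]
orientation: [0.598, 3.084, 0.0]
ft_force: [-0.0, 0.1, 0.1]
gripper_width: 0.0874
finger_force: 0.0
```

Call:
arm_command(
  plan=[
    [[0,0,0.1469],[0,0,0],1],
    [[0,0,0.1469],[0,0,0],1],
    [[0,0,0.1469],[0,0,0],1],
    [[0,0,0.1469],[0,0,0],1],
    [[0,0,0.1469],[0,0,0],1],
  ],
)

```text
time: 40.1
ee_pos: [0.4515, -0.1103, 0.2]
orientation: [-1.666, -2.664, 0.0]
ft_force: [-0.8, -0.1, -0.5]
gripper_width: 0.087
finger_force: 0.0
```

Call:
arm_command(
  plan=[
    [[0,0,0.1469],[0,0,0],1],
    [[0,0,0.1469],[0,0,0],1],
    [[0,0,0],[0,0,0],1],
    [[0,0,0],[0,0,0],1],
    [[0,0,0],[0,0,0],1],
  ],
)

```text
time: 40.6
ee_pos: [0.4515, -0.1103, 0.2]
orientation: [-2.03, -2.398, 0.0]
ft_force: [-1.1, -0.6, 0.4]
gripper_width: 0.087
finger_force: 0.0
```

Run:
```python
from h import *
c=cap('wrist'); cv2.imwrite('pics/w10.png',cv2.resize(c['color'][90:270,200:440,::-1],None,fx=2.5,fy=2.5))
P=cloud(c);I=c['color']
m=(P[...,2]>.090)&(P[...,2]<.103)&(I.max(2)<90)&(np.hypot(P[...,0]-.4514,P[...,1]+.1104)<.04)
q=P[m][:,:2]*1000; print('knob',m.sum(),np.median(P[m][:,2]),cv2.minAreaRect(q.astype(np.float32)),q.mean(0))
go(.4514,-.1104,.076,9.4); print(ctrl.read_state()['joint_positions'].round(2))
```

```text
knob 840 0.09550452143414484 ((447.901123046875, -110.51417541503906), (12.841407775878906, 48.490806579589844), 9.637406349182129) [ 447.94757379 -109.05859759]
at [ 0.4515 -0.1103  0.2   ] ya 9.5 tilt 0.0 t 40.65 j6 -3.09 | turn z 0.0018 (alt -3.1398 ) shift before turn [-1.00e-04 -1.00e-04  1.24e-01] after turn [-1.00e-04 -1.00e-04  1.24e-01]
[ 0.11  0.13 -0.4   0.   -1.04 -3.09]
```

View pics/w10.png

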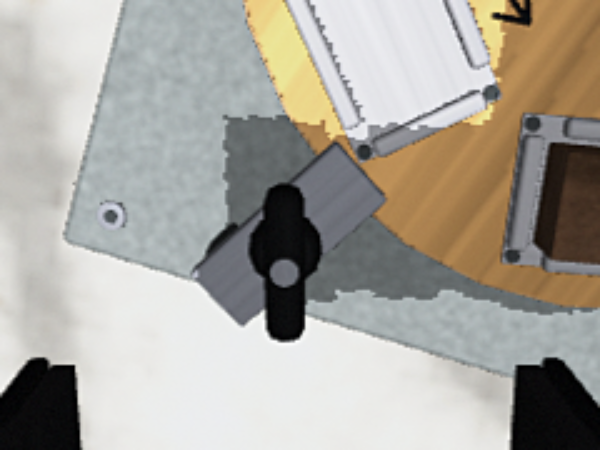

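Knob bar seen at crop (285,265), 48.5 x 12.8 mm at z 95.5, bar angle as assumed. Centre, descend, grip, then break loose.

Call:
arm_command(
  plan=[
    [[0,0,0],[0.0004,-0.0036,0.04],1],
    [[0,0,0],[0,0,0.04],1],
    [[0,0,0],[0,0,0.03],1],
    [[0,0,0],[0,0,0.014],1],
    [[0,0,0],[0,0,0],1],
  ],
)

```text
time: 41.15
ee_pos: [0.4462, -0.1106, 0.074]
orientation: [-2.028, -2.394, 0.006]
ft_force: [0.5, 0.6, -0.2]
gripper_width: 0.0872
finger_force: 0.0
```

Call:
arm_command(
  plan=[
    [[0,0,0],[0,0,0],0],
    [[0,0,0],[0,0,0],0],
    [[0,0,0],[0,0,0],0],
    [[0,0,0],[0,0,0],0],
    [[0,0,0],[0,0,0],0],
  ],
)

```text
time: 41.65
ee_pos: [0.4482, -0.1105, 0.0766]
orientation: [2.03, 2.397, 0.001]
ft_force: [-0.4, 0.0, -0.1]
gripper_width: 0.055
finger_force: 0.0
```

Call:
arm_command(
  plan=[
    [[0,0,0],[0,0,0],0],
    [[0,0,0],[0,0,0],0],
    [[0,0,0],[0,0,0],0],
    [[0,0,-0.07],[0,0,0],0],
    [[0,0,-0.07],[0,0,0],0],
  ],
)

```text
time: 42.15
ee_pos: [0.4479, -0.1105, 0.076]
orientation: [1.854, 2.536, 0.0]
ft_force: [1.9, 0.6, 0.1]
gripper_width: 0.0152
finger_force: 8.0
```

Call:
arm_command(
  plan=[
    [[0,0,0],[0,0,0],0],
    [[0,0,0],[0,0,0],0],
    [[0,0,0],[0,0,0],0],
    [[0,0,-0.1],[0,0,0],0],
    [[0,0,-0.1],[0,0,0],0],
  ],
)

```text
time: 42.65
ee_pos: [0.4476, -0.1107, 0.076]
orientation: [-1.591, -2.708, 0.001]
ft_force: [-0.1, -1.4, 0.7]
gripper_width: 0.0127
finger_force: 29.9
```

Call:
arm_command(
  plan=[
    [[0,0,-0.1],[0,0,0],0],
    [[0,0,-0.1],[0,0,0],0],
    [[0,0,-0.1],[0,0,0],0],
    [[0,0,-0.1],[0,0,0],0],
    [[0,0,-0.1],[0,0,0],0],
  ],
)

```text
time: 43.15
ee_pos: [0.4471, -0.1111, 0.076]
orientation: [-0.871, -3.017, 0.002]
ft_force: [-0.6, -4.1, 0.7]
gripper_width: 0.0126
finger_force: 29.9
```

Run:
```python
from h import *
s=pose()[2]; print(s['ft_force'],s['torque'],s['gripper_width'],s['finger_force'],s['joint_positions'][5]); go(.4479,-.1105,.076,0)
```

```text
[-0.57975811 -4.10091708  0.72549254] [-1.18231641  0.14576746  0.04288804] 0.012554795072118282 29.894447922706604 -2.244941652879418
at [ 0.4471 -0.1111  0.076 ] ya 57.8 tilt 0.11 t 43.15 j6 -2.24 | turn z 1.0086 (alt -2.133 ) shift before turn [-0.0004  0.0009  0.    ] after turn [0.0006 0.0008 0.    ]
```

Call:
arm_command(
  plan=[
    [[0,0,-0.135],[0,0,0],0],
    [[0,0,-0.135],[0,0,0],0],
    [[0,0,-0.135],[0,0,0],0],
    [[0,0,-0.135],[0,0,0],0],
    [[0,0,-0.135],[0,0,0],0],
  ],
)

```text
time: 43.65
ee_pos: [0.4469, -0.1119, 0.076]
orientation: [0.18, -3.134, 0.003]
ft_force: [-0.6, -7.9, -0.1]
gripper_width: 0.0128
finger_force: 29.9
```

Call:
arm_command(
  plan=[
    [[0,0,-0.135],[0,0,0],0],
    [[0,0,-0.135],[0,0,0],0],
    [[0,0,-0.135],[0,0,0],0],
    [[0,0,-0.135],[0,0,0],0],
    [[0,0,-0.135],[0,0,0],0],
  ],
)

```text
time: 44.15
ee_pos: [0.4473, -0.1126, 0.076]
orientation: [1.207, -2.897, 0.003]
ft_force: [1.5, -12.9, -1.4]
gripper_width: 0.0127
finger_force: 29.9
```

Call:
arm_command(
  plan=[
    [[0,0,-0.135],[0,0,0],0],
    [[0,0,-0.135],[0,0,0],0],
    [[0,0,-0.135],[0,0,0],0],
    [[0,0,-0.135],[0,0,0],0],
    [[0,0,-0.135],[0,0,0],0],
  ],
)

```text
time: 44.65
ee_pos: [0.448, -0.1129, 0.076]
orientation: [2.099, -2.334, 0.004]
ft_force: [2.3, -15.0, -3.5]
gripper_width: 0.0128
finger_force: 29.9
```

Call:
arm_command(
  plan=[
    [[0,0,0],[0,0,0],0],
    [[0,0,0],[0,0,0],0],
    [[0,0,0],[0,0,0],1],
    [[0,0,0],[0,0,0],1],
    [[0,0,0],[0,0,0],1],
  ],
)

```text
time: 45.15
ee_pos: [0.4479, -0.1102, 0.076]
orientation: [-2.094, 2.342, 0.0]
ft_force: [0.4, 1.1, -0.3]
gripper_width: 0.029
finger_force: 0.0
```

Call:
arm_command(
  plan=[
    [[0,0,0],[0,0,0],1],
    [[0,0,0],[0,0,-0.04],1],
    [[0,0,0],[0,0,-0.045],1],
    [[0,0,0],[0,0,-0.039],1],
    [[0,0,0],[0,0,0],1],
  ],
)

```text
time: 45.65
ee_pos: [0.4516, -0.1104, 0.2059]
orientation: [-2.09, 2.333, -0.014]
ft_force: [-0.5, -0.3, -0.9]
gripper_width: 0.0689
finger_force: 0.0
```

Call:
arm_command(
  plan=[
    [[0,0,0],[0,0,0],1],
    [[0,0,0],[0,0,0],1],
    [[0,0,0],[0,0,0],1],
    [[0,0,0],[0,0,0],1],
    [[0,0,0],[0,0,0],1],
  ],
)

```text
time: 46.15
ee_pos: [0.4476, -0.1105, 0.1993]
orientation: [2.094, -2.34, -0.002]
ft_force: [-0.1, 1.2, 0.8]
gripper_width: 0.087
finger_force: 0.0
```

```bash
cat >> h.py <<'E'
def knob(c,ctr=(.4479,-.1105)):
    P=cloud(c);I=c['color']
    m=(P[...,2]>.090)&(P[...,2]<.103)&(I.max(2)<90)&(np.hypot(P[...,0]-ctr[0],P[...,1]-ctr[1])<.04)
    r=cv2.minAreaRect((P[m][:,:2]*1000).astype(np.float32)); (w,h),a=r[1],r[2]
    print('knob',m.sum(),np.round(r[0],1),np.round(r[1],1),'grip line angle',round((a if w<h else a+90)%180,1))
def turntable(t):
    "index angle from the block-top centroids and the handle (top view)"
    P=cloud(t); I=t['color']
    m=(P[...,2]>.108)&(P[...,2]<.125)&(np.hypot(*(P[...,:2]-AX).transpose(2,0,1))<.075)&(I.max(2)<110)
    if m.sum()>5: h=np.median(P[m][:,:2],0)-AX; print('handle',m.sum(),h.round(4),'r',np.hypot(*h).round(4),'ang',np.degrees(np.arctan2(h[1],h[0])).round(1))
E
python3 - <<'E'
from h import *
c=cap('wrist'); knob(c)
t=cap('top'); turntable(t)
go(.6022,.0300,.2,90)
print(pose()[2]['joint_positions'].round(2))
for d in (35.15,-24.85,-84.85,155.15): seated(t,d)
E
```

```text
knob 833 [ 448.7 -112.3] [48.2 12.6] grip line angle 173.9
handle 62 [0.0428 0.0016] r 0.0428 ang 2.2
at [ 0.4478 -0.1105  0.1996] ya 173.6 tilt 0.06 t 46.25 j6 -0.22 | turn z 1.4595 (alt -1.6821 ) shift before turn [-0.1568 -0.1379 -0.0005] after turn [-0.1544  0.1405 -0.0005]
[ 0.11  0.12 -0.41  0.   -1.04 -0.22]
nest 35.15 n 238 z 0.0704 slope [0.013 0.022] r [-19.4  15.6] t [-27.4  27. ]
nest -24.85 n 238 z 0.0705 slope [-0.004 -0.002] r [-16.7  18.9] t [-28.   26.1]
nest -84.85 n 163 z 0.0705 slope [ 0.012 -0.005] r [-15.5  17.8] t [-12.8  27.5]
nest 155.15 few 0
```

Call:
arm_command(
  plan=[
    [[0,0,0],[-0.0314,-0.0276,0],1],
    [[0,0,0],[-0.0314,-0.0276,0],1],
    [[0,0,0],[-0.0314,-0.0276,0],1],
    [[0,0,0],[-0.0314,-0.0276,0],1],
    [[0,0,0],[-0.0312,-0.0276,0],1],
  ],
)

```text
time: 46.75
ee_pos: [0.6035, 0.0312, 0.1998]
orientation: [2.094, -2.341, -0.0]
ft_force: [1.0, -0.3, 1.2]
gripper_width: 0.0868
finger_force: 0.0
```

Call:
arm_command(
  plan=[
    [[0,0,0],[0,0,0],1],
    [[0,0,0],[0,0,0],1],
    [[0,0,0],[0,0,0],1],
    [[0,0,0],[0,0,0],1],
    [[0,0,0],[0,0,0],1],
  ],
)

```text
time: 47.25
ee_pos: [0.6019, 0.0293, 0.2006]
orientation: [-2.093, 2.342, -0.0]
ft_force: [-0.2, 0.5, -0.4]
gripper_width: 0.087
finger_force: 0.0
```

Run:
```python
from h import *
c=cap('wrist','w11.png'); P=cloud(c); I=c['color']
m=(P[...,2]>.110)&(P[...,2]<.12)&(np.hypot(P[...,0]-.602,P[...,1]-.03)<.03)
q=(P[m][:,:2]*1000).astype(np.float32); print('handle top',m.sum(),cv2.minEnclosingCircle(q),cv2.minAreaRect(q),np.median(P[m][:,2]))
m=(abs(P[...,2]-.0705)<.003)&(I.max(2)<110)
n,l,st,ce=cv2.connectedComponentsWithStats(m.astype(np.uint8))
for i in range(1,n):
    if st[i,4]>800:
        r=cv2.minAreaRect((P[l==i][:,:2]*1000).astype(np.float32)); print(ce[i].round(),np.round(r[0],1),np.round(r[1],1),round(r[2],1))
go(.6022,.0305,.088,173.6)
```

```text
handle top 706 ((602.4837036132812, 30.325275421142578), 11.883092880249023) ((602.3997802734375, 30.457910537719727), (22.706254959106445, 22.248910903930664), 40.86669921875) 0.11468589820910559
[347.  61.] [566.8 -70.8] [19.5 63. ] 82.6
[257. 148.] [651.7 -16.2] [60.2 31.6] 64.6
[475. 221.] [462.6  71.3] [60.5 39.1] 65.3
[270. 246.] [643.6  86.7] [37.9 59. ] 34.4
at [0.602  0.0293 0.2006] ya 173.6 tilt 0.04 t 47.3 j6 -0.43 | turn z -0.0004 (alt 3.1412 ) shift before turn [-0.0011  0.      0.1126] after turn [-0.0011  0.      0.1126]
```

Call:
arm_command(
  plan=[
    [[0,0,0],[-0.0011,0,0.04],1],
    [[0,0,0],[0,0,0.04],1],
    [[0,0,0],[0,0,0.0325],1],
    [[0,0,0],[0,0,0],1],
    [[0,0,0],[0,0,0],0],
  ],
)

```text
time: 47.8
ee_pos: [0.603, 0.0308, 0.0883]
orientation: [2.095, -2.341, 0.001]
ft_force: [0.4, 0.3, 1.0]
gripper_width: 0.084
finger_force: 0.0
```

Call:
arm_command(
  plan=[
    [[0,0,0],[0,0,0],0],
    [[0,0,0],[0,0,0],0],
    [[0,0,0],[0,0,0],0],
    [[0,0,0],[0,0,0],0],
    [[0,0,0],[0,0,0],0],
  ],
)

```text
time: 48.3
ee_pos: [0.6027, 0.0311, 0.088]
orientation: [-2.094, 2.341, -0.0]
ft_force: [-0.1, 0.8, 0.8]
gripper_width: 0.0472
finger_force: 0.0
```

Call:
arm_command(
  plan=[
    [[0,0,0],[0,0,0],0],
    [[0,0,0],[0,0,0],0],
    [[0,0,0],[0,0,0],0],
    [[0,0,0],[0,0,0],0],
    [[0,0,0],[0,0,0],0],
  ],
)

```text
time: 48.8
ee_pos: [0.6021, 0.0311, 0.0875]
orientation: [2.094, -2.341, -0.001]
ft_force: [-2.1, 0.5, 1.9]
gripper_width: 0.0252
finger_force: 30.0
```

Run:
```python
from h import *
p,M,s=pose(); print(p,s['gripper_width'],s['finger_force'],s['ft_force'])
a=np.radians(5.1+np.linspace(0,377.1,46)); W=.045*np.c_[np.cos(a),np.sin(a),0*a]
L=np.round(W@M*1000,1); D=np.diff(L,axis=0)/1000
for i in range(9): print('['+', '.join('[[0,0,0],[%.4g,%.4g,0],0]'%tuple(d[:2]) for d in D[5*i:5*i+5])+']', (AX+W[5*i+5,:2]).round(4))
```

```text
[0.60212963 0.03109225 0.08748533] 0.025165404172318735 30.00040592160076 [-2.11631074  0.52958997  1.94117499]
[[[0,0,0],[-0.0063,0.0018,0],0], [[0,0,0],[-0.006,0.0027,0],0], [[0,0,0],[-0.0055,0.0035,0],0], [[0,0,0],[-0.005,0.0043,0],0], [[0,0,0],[-0.0043,0.005,0],0]] [0.5883 0.0593]
[[[0,0,0],[-0.0035,0.0055,0],0], [[0,0,0],[-0.0027,0.006,0],0], [[0,0,0],[-0.0018,0.0063,0],0], [[0,0,0],[-0.0008,0.0066,0],0], [[0,0,0],[0.0001,0.0065,0],0]] [0.5585 0.0714]
[[[0,0,0],[0.0011,0.0065,0],0], [[0,0,0],[0.002,0.0063,0],0], [[0,0,0],[0.0029,0.0059,0],0], [[0,0,0],[0.0037,0.0054,0],0], [[0,0,0],[0.0045,0.0048,0],0]] [0.5282 0.0605]
[[[0,0,0],[0.0052,0.0041,0],0], [[0,0,0],[0.0056,0.0033,0],0], [[0,0,0],[0.0061,0.0025,0],0], [[0,0,0],[0.0064,0.0015,0],0], [[0,0,0],[0.0066,0.0006,0],0]] [0.513  0.0321]
[[[0,0,0],[0.0065,-0.0004,0],0], [[0,0,0],[0.0065,-0.0013,0],0], [[0,0,0],[0.0062,-0.0023,0],0], [[0,0,0],[0.0057,-0.0031,0],0], [[0,0,0],[0.0053,-0.0039,0],0]] [0.5206 0.0008]
[[[0,0,0],[0.0046,-0.0047,0],0], [[0,0,0],[0.004,-0.0053,0],0], [[0,0,0],[0.003,-0.0058,0],0], [[0,0,0],[0.0023,-0.0062,0],0], [[0,0,0],[0.0013,-0.0064,0],0]] [ 0.5471 -0.0174]
[[[0,0,0],[0.0003,-0.0066,0],0], [[0,0,0],[-0.0006,-0.0065,0],0], [[0,0,0],[-0.0016,-0.0064,0],0], [[0,0,0],[-0.0025,-0.0061,0],0], [[0,0,0],[-0.0033,-0.0057,0],0]] [ 0.579  -0.0132]
[[[0,0,0],[-0.0042,-0.0051,0],0], [[0,0,0],[-0.0048,-0.0044,0],0], [[0,0,0],[-0.0054,-0.0037,0],0], [[0,0,0],[-0.006,-0.0029,0],0], [[0,0,0],[-0.0062,-0.002,0],0]] [0.6    0.0112]
[[[0,0,0],[-0.0065,-0.001,0],0], [[0,0,0],[-0.0066,-0.0001,0],0], [[0,0,0],[-0.0065,0.0009,0],0], [[0,0,0],[-0.0063,0.0018,0],0], [[0,0,0],[-0.006,0.0027,0],0]] [0.5993 0.0434]
```

Call:
arm_command(
  plan=[
    [[0,0,0],[-0.0063,0.0018,0],0],
    [[0,0,0],[-0.006,0.0027,0],0],
    [[0,0,0],[-0.0055,0.0035,0],0],
    [[0,0,0],[-0.005,0.0043,0],0],
    [[0,0,0],[-0.0043,0.005,0],0],
  ],
)

```text
time: 49.3
ee_pos: [0.5894, 0.0589, 0.0875]
orientation: [-2.094, 2.341, -0.004]
ft_force: [3.6, -6.1, -1.5]
gripper_width: 0.0257
finger_force: 30.0
```

Call:
arm_command(
  plan=[
    [[0,0,0],[-0.0035,0.0055,0],0],
    [[0,0,0],[-0.0027,0.006,0],0],
    [[0,0,0],[-0.0018,0.0063,0],0],
    [[0,0,0],[-0.0008,0.0066,0],0],
    [[0,0,0],[0.0001,0.0065,0],0],
  ],
)

```text
time: 49.8
ee_pos: [0.5609, 0.0723, 0.0875]
orientation: [-2.092, 2.338, -0.005]
ft_force: [6.6, -3.0, -5.0]
gripper_width: 0.025
finger_force: 30.0
```

Forces are low and the path tracks well; carry on round.

Call:
arm_command(
  plan=[
    [[0,0,0],[0.0011,0.0065,0],0],
    [[0,0,0],[0.002,0.0063,0],0],
    [[0,0,0],[0.0029,0.0059,0],0],
    [[0,0,0],[0.0037,0.0054,0],0],
    [[0,0,0],[0.0045,0.0048,0],0],
  ],
)

```text
time: 50.3
ee_pos: [0.5307, 0.0635, 0.0875]
orientation: [-2.09, 2.336, -0.002]
ft_force: [2.7, 6.8, -3.9]
gripper_width: 0.0252
finger_force: 30.0
```

Call:
arm_command(
  plan=[
    [[0,0,0],[0.0052,0.0041,0],0],
    [[0,0,0],[0.0056,0.0033,0],0],
    [[0,0,0],[0.0061,0.0025,0],0],
    [[0,0,0],[0.0064,0.0015,0],0],
    [[0,0,0],[0.0066,0.0006,0],0],
  ],
)

```text
time: 50.8
ee_pos: [0.5129, 0.0344, 0.0875]
orientation: [-2.093, 2.34, 0.002]
ft_force: [-2.5, 6.5, 0.9]
gripper_width: 0.0254
finger_force: 30.0
```

Call:
arm_command(
  plan=[
    [[0,0,0],[0.0065,-0.0004,0],0],
    [[0,0,0],[0.0065,-0.0013,0],0],
    [[0,0,0],[0.0062,-0.0023,0],0],
    [[0,0,0],[0.0057,-0.0031,0],0],
    [[0,0,0],[0.0053,-0.0039,0],0],
  ],
)

```text
time: 51.3
ee_pos: [0.5198, 0.0023, 0.0874]
orientation: [2.094, -2.342, -0.003]
ft_force: [-2.6, 4.7, 1.9]
gripper_width: 0.0252
finger_force: 30.0
```

Call:
arm_command(
  plan=[
    [[0,0,0],[0.0046,-0.0047,0],0],
    [[0,0,0],[0.004,-0.0053,0],0],
    [[0,0,0],[0.003,-0.0058,0],0],
    [[0,0,0],[0.0023,-0.0062,0],0],
    [[0,0,0],[0.0013,-0.0064,0],0],
  ],
)

```text
time: 51.8
ee_pos: [0.5458, -0.0163, 0.0874]
orientation: [2.093, -2.34, -0.004]
ft_force: [-5.0, 4.4, 3.7]
gripper_width: 0.0255
finger_force: 30.0
```

Call:
arm_command(
  plan=[
    [[0,0,0],[0.0003,-0.0066,0],0],
    [[0,0,0],[-0.0006,-0.0065,0],0],
    [[0,0,0],[-0.0016,-0.0064,0],0],
    [[0,0,0],[-0.0025,-0.0061,0],0],
    [[0,0,0],[-0.0033,-0.0057,0],0],
  ],
)

```text
time: 52.3
ee_pos: [0.5768, -0.0133, 0.0874]
orientation: [2.09, -2.338, -0.004]
ft_force: [-6.0, -1.4, 5.5]
gripper_width: 0.0251
finger_force: 30.0
```

Call:
arm_command(
  plan=[
    [[0,0,0],[-0.0042,-0.0051,0],0],
    [[0,0,0],[-0.0048,-0.0044,0],0],
    [[0,0,0],[-0.0054,-0.0037,0],0],
    [[0,0,0],[-0.006,-0.0029,0],0],
    [[0,0,0],[-0.0062,-0.002,0],0],
  ],
)

```text
time: 52.8
ee_pos: [0.5989, 0.0102, 0.0875]
orientation: [2.091, -2.339, -0.0]
ft_force: [-2.4, -4.3, 2.5]
gripper_width: 0.0254
finger_force: 30.0
```

Call:
arm_command(
  plan=[
    [[0,0,0],[-0.0065,-0.001,0],0],
    [[0,0,0],[-0.0066,-0.0001,0],0],
    [[0,0,0],[-0.0065,0.0009,0],0],
    [[0,0,0],[-0.0063,0.0018,0],0],
    [[0,0,0],[-0.006,0.0027,0],0],
  ],
)

```text
time: 53.3
ee_pos: [0.5996, 0.0426, 0.0875]
orientation: [2.093, -2.34, 0.003]
ft_force: [1.3, -6.3, -0.5]
gripper_width: 0.0252
finger_force: 30.0
```

Call:
arm_command(
  plan=[
    [[0,0,0],[0,0,0],0],
    [[0,0,0],[0,0,0],0],
    [[0,0,0],[0,0,0],0],
    [[0,0,0],[0,0,0],0],
    [[0,0,0],[0,0,0],0],
  ],
)

```text
time: 53.8
ee_pos: [0.599, 0.0443, 0.0875]
orientation: [2.094, -2.341, -0.001]
ft_force: [-2.9, 3.4, 1.3]
gripper_width: 0.0251
finger_force: 30.0
```

Run:
```python
from h import *
p,M,s=pose(); d=p[:2]-AX; print(p,np.hypot(*d),np.degrees(np.arctan2(d[1],d[0])),s['ft_force'],s['gripper_width'])
go(*(AX+.045*np.array([np.cos(np.radians(22.2)),np.sin(np.radians(22.2))])),.088,173.6)
```

```text
[0.59898117 0.04432302 0.08748513] 0.0450958479660088 23.418406236782026 [-2.92869327  3.36232806  1.29330293] 0.025148941247253965
at [0.599  0.0443 0.0875] ya 173.6 tilt 0.05 t 53.8 j6 -0.45 | turn z 0.0003 (alt -3.1413 ) shift before turn [ 0.0009 -0.0004 -0.0005] after turn [ 0.0009 -0.0004 -0.0005]
```

Call:
arm_command(
  plan=[
    [[0,0,0],[0.0009,-0.0004,0],0],
    [[0,0,0],[0,0,0],0],
    [[0,0,0],[0,0,0],0],
    [[0,0,0],[0,0,0],1],
    [[0,0,0],[0,0,0],1],
  ],
)

```text
time: 54.3
ee_pos: [0.6007, 0.0428, 0.0877]
orientation: [-2.094, 2.34, -0.003]
ft_force: [-0.1, -0.7, -0.2]
gripper_width: 0.0343
finger_force: 0.0
```

Call:
arm_command(
  plan=[
    [[0,0,0],[0,0,0],1],
    [[0,0,0],[0,0,-0.04],1],
    [[0,0,0],[0,0,-0.04],1],
    [[0,0,0],[0,0,-0.033],1],
    [[0,0,0],[0,0,0],1],
  ],
)

```text
time: 54.8
ee_pos: [0.6033, 0.0433, 0.2068]
orientation: [-2.088, 2.333, -0.011]
ft_force: [0.5, 0.0, 1.9]
gripper_width: 0.073
finger_force: 0.0
```

Run:
```python
from h import *
go(.4483,-.1115,.2,173.9)
t=cap('top'); cv2.imwrite('pics/t12.png',cv2.resize(t['color'][130:265,225:390,::-1],None,fx=4.4,fy=4.4,interpolation=cv2.INTER_CUBIC)); turntable(t)
# pointer angle and index line
P=cloud(t); r=np.hypot(*(P[...,:2]-AX).transpose(2,0,1)); th=np.degrees(np.arctan2(P[...,1]-AX[1],P[...,0]-AX[0]))
for d in range(4): 
    pass
for k in (52.2,-7.8,-67.8,172.2): seated(t,k)
```

```text
at [0.6033 0.0433 0.2068] ya 173.7 tilt 0.74 t 54.8 j6 -0.45 | turn z -0.0042 (alt 3.1374 ) shift before turn [0.171  0.1371 0.0045] after turn [0.1704 0.1378 0.0045]
handle 13 [0.0456 0.0181] r 0.049 ang 21.6
nest 52.2 n 126 z 0.0702 slope [ 0.03  -0.015] r [-19.4  16.4] t [-25.7  25.7]
nest -7.8 n 155 z 0.071 slope [0.038 0.006] r [-17.2  17.9] t [-29.9   5.3]
nest -67.8 n 237 z 0.0706 slope [ 0.005 -0.016] r [-16.9  17. ] t [-30.7  25.2]
nest 172.2 n 242 z 0.071 slope [ 0.019 -0.023] r [-16.6  17.1] t [-28.7  25.5]
```

View pics/t12.png

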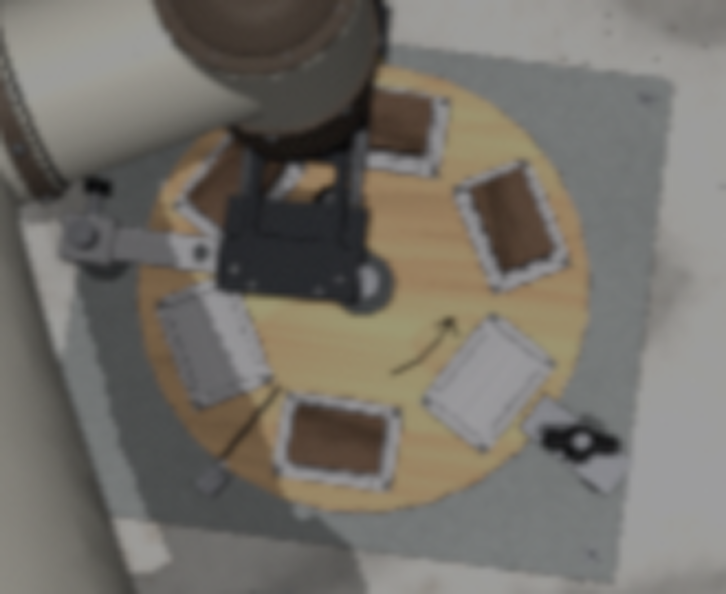

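Index line at crop (250,425) runs straight to the pointer at (212,482); all four blocks seated. To the knob, with the wrist turned half round so tightening stays within the joint range.

Call:
arm_command(
  plan=[
    [[0,0,0],[0.0342,0.0274,0],1],
    [[0,0,0],[0.0342,0.0274,0],1],
    [[0,0,0],[0.0342,0.0274,0],1],
    [[0,0,0],[0.0342,0.0274,0],1],
    [[0,0,0],[0.0342,0.0275,0],1],
  ],
)

```text
time: 55.35
ee_pos: [0.4424, -0.1128, 0.1994]
orientation: [2.094, -2.34, -0.002]
ft_force: [0.0, -0.9, 0.5]
gripper_width: 0.0869
finger_force: 0.0
```

Call:
arm_command(
  plan=[
    [[0,0,-0.1428],[0,0,0],1],
    [[0,0,-0.1428],[0,0,0],1],
    [[0,0,-0.1428],[0,0,0],1],
    [[0,0,-0.1428],[0,0,0],1],
    [[0,0,-0.1428],[0,0,0],1],
  ],
)

```text
time: 55.85
ee_pos: [0.4438, -0.1119, 0.1994]
orientation: [2.784, -1.454, -0.003]
ft_force: [-1.4, -0.7, 0.1]
gripper_width: 0.0869
finger_force: 0.0
```

Call:
arm_command(
  plan=[
    [[0,0,-0.1428],[0,0,0],1],
    [[0,0,-0.1428],[0,0,0],1],
    [[0,0,-0.1428],[0,0,0],1],
    [[0,0,-0.1428],[0,0,0],1],
    [[0,0,-0.1428],[0,0,0],1],
  ],
)

```text
time: 56.35
ee_pos: [0.4438, -0.1118, 0.1993]
orientation: [3.117, -0.389, -0.003]
ft_force: [-0.9, 0.6, 0.1]
gripper_width: 0.087
finger_force: 0.0
```

Call:
arm_command(
  plan=[
    [[0,0,-0.1428],[0,0,0],1],
    [[0,0,-0.1428],[0,0,0],1],
    [[0,0,-0.1428],[0,0,0],1],
    [[0,0,-0.1428],[0,0,0],1],
    [[0,0,-0.1428],[0,0,0],1],
  ],
)

```text
time: 56.85
ee_pos: [0.4439, -0.1118, 0.1993]
orientation: [-3.057, -0.724, 0.003]
ft_force: [-0.0, -0.2, -0.4]
gripper_width: 0.0869
finger_force: 0.0
```

Call:
arm_command(
  plan=[
    [[0,0,-0.1428],[0,0,0],1],
    [[0,0,-0.1428],[0,0,0],1],
    [[0,0,-0.1428],[0,0,0],1],
    [[0,0,-0.1428],[0,0,0],1],
    [[0,0,-0.1428],[0,0,0],1],
  ],
)

```text
time: 57.35
ee_pos: [0.4438, -0.1118, 0.1993]
orientation: [-2.61, -1.747, 0.003]
ft_force: [0.5, 0.1, 0.3]
gripper_width: 0.0869
finger_force: 0.0
```

Call:
arm_command(
  plan=[
    [[0,0,-0.1428],[0,0,0],1],
    [[0,0,-0.1428],[0,0,0],1],
    [[0,0,0],[0,0,0],1],
    [[0,0,0],[0,0,0],1],
    [[0,0,0],[0,0,0],1],
  ],
)

```text
time: 57.85
ee_pos: [0.4442, -0.1117, 0.2001]
orientation: [-2.343, -2.092, 0.001]
ft_force: [1.5, -0.6, -0.7]
gripper_width: 0.087
finger_force: 0.0
```

Run:
```python
from h import *
c=cap('wrist','w13.png'); knob(c)
go(.4483,-.1115,.076,173.9)
P=cloud(c); hsv=cv2.cvtColor(c['color'],cv2.COLOR_RGB2HSV)
d=P[...,:2]-AX; r=np.hypot(d[...,0],d[...,1]); th=np.degrees(np.arctan2(d[...,1],d[...,0]))
m=(abs(P[...,2]-.042)<.003)&(r>.09)&(r<.145)&(c['color'].max(2)<60)&(th>125)&(th<160); print('index',m.sum(),np.median(th[m]) if m.any() else None)
m=(r>.152)&(r<.175)&(P[...,2]>.03)&(P[...,2]<.06)&(th>120)&(th<165); print('pointer',m.sum(),np.median(th[m]) if m.any() else None)
```

```text
knob 814 [ 448.2 -110.4] [48.2 12.1] grip line angle 174.0
at [ 0.4443 -0.1117  0.2003] ya -6.5 tilt 0.03 t 57.9 j6 2.92 | turn z -0.0065 (alt 3.1351 ) shift before turn [0.0006 0.004  0.1243] after turn [0.0006 0.004  0.1243]
index 0 None
pointer 0 None
```

Call:
arm_command(
  plan=[
    [[0,0,0],[0.0007,0.004,0.04],1],
    [[0,0,0],[0,0,0.04],1],
    [[0,0,0],[0,0,0.03],1],
    [[0,0,0],[0,0,0.0143],1],
    [[0,0,0],[0,0,0],0.5],
  ],
)

```text
time: 58.4
ee_pos: [0.4468, -0.1115, 0.0742]
orientation: [-2.34, -2.091, 0.007]
ft_force: [0.6, 0.9, 0.9]
gripper_width: 0.0838
finger_force: 0.0
```

Call:
arm_command(
  plan=[
    [[0,0,0],[0,0,0],0],
    [[0,0,0],[0,0,0],0],
    [[0,0,0],[0,0,0],0],
    [[0,0,0],[0,0,0],0],
    [[0,0,0],[0,0,0],0],
  ],
)

```text
time: 58.9
ee_pos: [0.4487, -0.1113, 0.0768]
orientation: [2.341, 2.094, 0.002]
ft_force: [0.0, -0.4, 0.9]
gripper_width: 0.0475
finger_force: 0.0
```

Call:
arm_command(
  plan=[
    [[0,0,0],[0,0,0],0],
    [[0,0,0],[0,0,0],0],
    [[0,0,0],[0,0,0],0],
    [[0,0,0],[0,0,0],0],
    [[0,0,0],[0,0,0],0],
  ],
)

```text
time: 59.4
ee_pos: [0.4483, -0.1114, 0.0762]
orientation: [-2.341, -2.094, 0.0]
ft_force: [-1.2, 0.5, 0.4]
gripper_width: 0.0127
finger_force: 30.0
```

Call:
arm_command(
  plan=[
    [[0,0,0.135],[0,0,0],0],
    [[0,0,0.135],[0,0,0],0],
    [[0,0,0.135],[0,0,0],0],
    [[0,0,0.135],[0,0,0],0],
    [[0,0,0.135],[0,0,0],0],
  ],
)

```text
time: 59.9
ee_pos: [0.4486, -0.1115, 0.0762]
orientation: [2.906, 1.193, 0.0]
ft_force: [0.3, -1.0, -1.4]
gripper_width: 0.0128
finger_force: 30.0
```

Call:
arm_command(
  plan=[
    [[0,0,0.135],[0,0,0],0],
    [[0,0,0.135],[0,0,0],0],
    [[0,0,0.135],[0,0,0],0],
    [[0,0,0.135],[0,0,0],0],
    [[0,0,0.135],[0,0,0],0],
  ],
)

```text
time: 60.4
ee_pos: [0.4488, -0.1118, 0.0762]
orientation: [3.137, 0.164, 0.001]
ft_force: [1.4, -3.9, -1.3]
gripper_width: 0.0123
finger_force: 30.0
```

Call:
arm_command(
  plan=[
    [[0,0,0.135],[0,0,0],0],
    [[0,0,0.135],[0,0,0],0],
    [[0,0,0.135],[0,0,0],0],
    [[0,0,0.135],[0,0,0],0],
    [[0,0,0.135],[0,0,0],0],
  ],
)

```text
time: 60.9
ee_pos: [0.4487, -0.1122, 0.0762]
orientation: [3.014, -0.884, 0.001]
ft_force: [1.0, -4.4, -1.6]
gripper_width: 0.0131
finger_force: 30.0
```

Call:
arm_command(
  plan=[
    [[0,0,0.12],[0,0,0],0],
    [[0,0,0.12],[0,0,0],0],
    [[0,0,0.12],[0,0,0],0],
    [[0,0,0.12],[0,0,0],0],
    [[0,0,0.12],[0,0,0],0],
  ],
)

```text
time: 61.4
ee_pos: [0.4484, -0.1123, 0.0762]
orientation: [2.618, -1.734, 0.001]
ft_force: [0.4, -5.9, -0.4]
gripper_width: 0.0126
finger_force: 30.0
```

Run:
```python
from h import *
go(.4483,-.1112,.076,9.6); s=pose()[2]; print(s['ft_force'],s['torque'],s['gripper_width'],s['finger_force'])
```

```text
at [ 0.4484 -0.1123  0.0762] ya -157.0 tilt 0.09 t 61.4 j6 0.29 | turn z 0.2334 (alt -2.9082 ) shift before turn [-0.0011 -0.0003  0.0002] after turn [-0.0011 -0.0001  0.0002]
[ 0.44454355 -5.85847042 -0.35496258] [-1.66124297 -0.1824034   0.0080276 ] 0.0126339681861635 29.988452196121216
```

Call:
arm_command(
  plan=[
    [[0,0,0.08],[0,0,0],0],
    [[0,0,0.08],[0,0,0],0],
    [[0,0,0.06],[0,0,0],0],
    [[0,0,0.05],[0,0,0],0],
    [[0,0,0],[0,0,0],0],
  ],
)

```text
time: 61.9
ee_pos: [0.4483, -0.1124, 0.0762]
orientation: [2.365, -2.066, 0.001]
ft_force: [0.2, -6.0, -1.3]
gripper_width: 0.0129
finger_force: 30.0
```

Call:
arm_command(
  plan=[
    [[0,0,0.03],[0,0,0],0],
    [[0,0,0],[0,0,0],0],
    [[0,0,0],[0,0,0],1],
    [[0,0,0],[0,0,0],1],
    [[0,0,0],[0,0,0],1],
  ],
)

```text
time: 62.4
ee_pos: [0.4486, -0.1113, 0.0763]
orientation: [-2.335, 2.101, 0.0]
ft_force: [1.3, -0.3, 0.9]
gripper_width: 0.0293
finger_force: 0.0
```

Call:
arm_command(
  plan=[
    [[0,0,0],[0,0,0],1],
    [[0,0,0],[0,0,0],1],
    [[0,0,0],[0,0,-0.04],1],
    [[0,0,0],[0,0,-0.04],1],
    [[0,0,0],[0,0,-0.044],1],
  ],
)

```text
time: 62.9
ee_pos: [0.4477, -0.1113, 0.2012]
orientation: [2.334, -2.1, -0.002]
ft_force: [1.0, -0.1, -0.8]
gripper_width: 0.0688
finger_force: 0.0
```

Call:
arm_command(
  plan=[
    [[0,0,0],[0,0,0],1],
    [[0,0,0],[0,0,0],1],
    [[0,0,0],[0,0,0],1],
    [[0,0,0],[0,0,0],1],
    [[0,0,0],[0,0,0],1],
  ],
)

```text
time: 63.4
ee_pos: [0.4479, -0.1114, 0.1991]
orientation: [2.334, -2.1, -0.003]
ft_force: [-1.1, 0.2, 0.0]
gripper_width: 0.0867
finger_force: 0.0
```

Run:
```python
from h import *
c=cap('wrist'); knob(c); go(.4483,-.1112,.2,9.6)
t=cap('top'); turntable(t)
for k in (52.2,-7.8,-67.8,172.2): seated(t,k)
P=cloud(t); d=P[...,:2]-AX
# index line: darkest pixels in the wood along r=.09..0.14
I=t['color'].max(2).astype(float)
for ang in np.arange(134,152,1.5):
    q=np.array([[*(AX+r*np.array([np.cos(np.radians(ang)),np.sin(np.radians(ang))])),.042] for r in np.linspace(.08,.14,25)])
    uv=proj(t,q).astype(np.float32); print(ang,cv2.remap(I.astype(np.float32),uv[:,0].reshape(-1,1),uv[:,1].reshape(-1,1),1).mean().round(0),end=' | ')
for b in blocks(t):
    if 50<b[2]<90: print(*b)
```

```text
knob 844 [ 448.6 -112. ] [12.9 47.9] grip line angle 6.2
at [ 0.4481 -0.1114  0.1993] ya -174.0 tilt 0.13 t 63.45 j6 -0.0 | turn z -0.0622 (alt 3.0794 ) shift before turn [-0.0001 -0.0003 -0.0007] after turn [-0.0001 -0.0003 -0.0007]
handle 57 [0.0399 0.015 ] r 0.0426 ang 20.7
nest 52.2 n 240 z 0.0707 slope [-0.007  0.01 ] r [-19.2  15.5] t [-29.4  25.8]
nest -7.8 n 238 z 0.0702 slope [ 0.003 -0.003] r [-16.9  18.6] t [-29.3  23.8]
nest -67.8 n 196 z 0.071 slope [-0.022 -0.006] r [-17.1  17.2] t [-28.7  24.9]
nest 172.2 few 0
134.0 139.0 | 135.5 139.0 | 137.0 139.0 | 138.5 139.0 | 140.0 139.0 | 141.5 139.0 | 143.0 139.0 | 144.5 139.0 | 146.0 139.0 | 147.5 138.0 | 149.0 138.0 | 150.5 137.0 | [339.  69.] [947.6 -71.6] 64.5 46.0 -1.0 [62. 49. 39.]
[441. 148.] [ 695.  -372.7] 70.3 51.7 57.0 [103.5  82.5  44.5]
[312. 157.] [672.2  11.3] 56.6 37.9 80.9 [76. 59. 47.]
[278. 171.] [631.5 112.3] 58.9 36.8 -38.4 [77. 61. 49.]
[340. 178.] [603.3 -73.1] 58.9 35.3 20.5 [62. 48. 38.]
[191. 197.] [555.5 370.6] 86.6 42.0 63.0 [102.  81.  60.]
```

Call:
arm_command(
  plan=[
    [[0,0,0],[-0.0446,-0.0007,0],1],
    [[0,0,0],[-0.0446,-0.0007,0],1],
    [[0,0,0],[-0.0446,-0.0007,0],1],
    [[0,0,0],[-0.0446,-0.0007,0],1],
    [[0,0,0],[-0.0446,-0.0007,-0.02],1],
  ],
)

```text
time: 64.0
ee_pos: [0.4263, 0.1116, 0.2181]
orientation: [2.33, -2.098, -0.003]
ft_force: [1.6, -0.3, 0.1]
gripper_width: 0.0871
finger_force: 0.0
```

Call:
arm_command(
  plan=[
    [[0,0,0],[-0.0446,-0.0007,-0.02],1],
    [[0,0,0],[-0.0446,-0.0007,0],1],
    [[0,0,0],[0,0,0],1],
    [[0,0,0],[0,0,0],1],
    [[0,0,0],[0,0,0],1],
  ],
)

```text
time: 64.5
ee_pos: [0.4203, 0.1988, 0.2397]
orientation: [2.334, -2.101, -0.0]
ft_force: [0.4, -1.1, 0.5]
gripper_width: 0.087
finger_force: 0.0
```

Run:
```python
from h import *
c=cap('wrist','w14.png'); P=cloud(c); I=c['color']; d=P[...,:2]-AX; r=np.hypot(d[...,0],d[...,1]); th=np.degrees(np.arctan2(d[...,1],d[...,0]))
m=(abs(P[...,2]-.042)<.004)&(r>.09)&(r<.147)&(I.max(2)<70)&(th>125)&(th<160); print('index',m.sum(),np.median(th[m]) if m.any() else None)
m=(r>.152)&(r<.18)&(P[...,2]>.03)&(P[...,2]<.06)&(th>120)&(th<165); print('pointer',m.sum(),np.median(th[m]) if m.any() else None)
for k in (172.2,52.2,-7.8,-67.8): seated(c,k)
print(ctrl.read_state()['ee_pos'])
```

```text
index 192 140.71200677332467
pointer 270 141.60352068811613
nest 172.2 n 1656 z 0.0706 slope [-0.036  0.098] r [-18.   19.2] t [-33.1  -3.3]
nest 52.2 n 3744 z 0.0704 slope [ 0.118 -0.056] r [-18.9  18.2] t [-30.1  28.8]
nest -7.8 few 0
nest -67.8 few 0
[0.42038538 0.19853975 0.23982677]
```

View pics/w14.png

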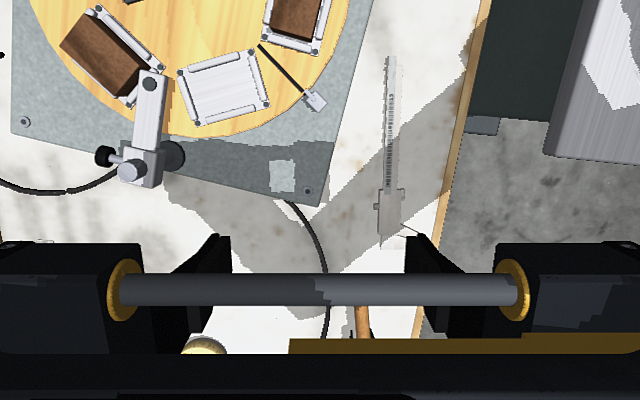

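The index line (260–310, 45–92) ends at the pointer (316,99). By measurement the two differ by 0.016 rad. All four blocks sit flat, the knob is at its end, and the arm is clear.

```bash
python3 -c "
from plant import ctrl
print(ctrl.job_done())"
```

```text
the job is handed in; nothing more can be done
None
```

I've handed the job in, but `job_done()` returned no verdict. At my last check all four walnut blocks were flat in their nests, the turntable had gone one full turn with the index about 0.016 rad short of the pointer, and the clamp knob was back at its tight end.

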